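Game pieces back into their tube

TASK

Put the game pieces away: first stand the clear tube upright in the dark wooden ring stand and set the steel funnel in its mouth, then tip every game piece from the white scoops through the funnel into the tube. When all of them are down in the tube, take the funnel off and stand it upright on the round cork coaster, with the filled tube still in its stand and all three scoops set back down level on the shelf; leave the jar, remote, opener and maraca controllers where they are.

Things in the scene. Friction and masses are not known exactly. Their poses are not given: they have to be found in the camera images.
- holder: Fixed dark wooden ring stand: a base disc 124 mm across and 8 mm thick that carries an upright ring, outside diameter 86 mm, inside diameter about 74 mm, its top edge 40 mm above the shelf. Origin: centre of the underside, on the shelf; z up. The tube stands inside the ring on the base, 8 mm above the shelf, with about 4 mm of play all round.
- tube: Loose clear plastic tube, closed at the bottom and open at the top: outside diameter 66 mm, inside diameter 60 mm, 120 mm tall, floor 4 mm thick, 0.12 kg. It starts standing on the shelf. Origin: centre of its underside; z points to the open top.
- funnel: Loose steel wide-mouth funnel, 0.16 kg, starts standing on its stem (outside diameter 54 mm, inside 49, open, 28 mm long). Above it a cone widens to 132 mm at the rim, 90 mm above the foot. Seated in the tube, the cone rests on the tube's rim and the funnel's origin is 87 mm above the tube's. Origin: centre of the stem's foot; z up. A tab to hold it by stands on the rim at the funnel's +y.
- funnel_tab (a point): Grip point of the funnel's tab, at (0, 68, 117) mm in the funnel's frame. The tab is a plate 10 mm thick (along the funnel's y), 32 mm wide (along its x), from 73 to 135 mm above the stem's foot.
- coaster: Fixed round cork coaster, diameter 110 mm, 4 mm thick. Origin: centre of its underside on the shelf.
- scoop0: Loose white plastic scoop, 0.13 kg, 113 mm long (x) and 72 mm wide (y), side and back walls 45 mm high, open spout at the -x end, a fixed upright bridge handle. All three are alike. Origin: on the underside, 48 mm in front of the back face; z up. It holds none to three pieces. They stay put when it is carried level and slide out when it is tipped about 60 degrees, spout down.
- lip0 (a point): Middle of the spout's lip of scoop0, upper face, at (-65, 0, 14) mm in the scoop's frame (the same in every scoop). The floor is 4 mm thick and flat from the back wall (x = 46 mm) to x = -21 mm, then rises as a 12 degree ramp to this lip.
- grip0 (a point): Middle of the crossbar of scoop0's handle, at (-5, 0, 102) mm in the scoop's frame (the same in every scoop). The crossbar is 12 mm thick (along the scoop's x), 26 mm tall (89 to 115 mm above the underside) and 74 mm long (along its y), between two posts.
- scoop1: Another loose white plastic scoop, just like scoop0.
- scoop2: Another loose white plastic scoop, just like scoop0.
- piece0: Loose chunky barrel-shaped plain wooden game piece, 20 mm across and 18 mm tall, 10 g, with bevelled ends. Origin: its centre. It starts in one of the scoops. Not all eight are present in every run.
- piece1: Game piece like piece0.
- piece2: Game piece like piece0.
- piece3: Game piece like piece0.
- piece4: Game piece like piece0.
- piece5: Game piece like piece0.
- piece6: Game piece like piece0.
- piece7: Game piece like piece0.
- jar: Bystander: closed blue ceramic jar, 96 mm across, 112 mm tall. Origin: centre of its underside.
- remote: Bystander: black remote, 170 x 45 x 18 mm, long along its x. Origin: centre of its underside.
- opener: Bystander: flat steel bottle opener, 160 mm long along its x, 8 mm thick. Origin: on its underside, near the middle.
- maraca_a: Bystander: maraca-shaped motion controller lying on its side, 193 mm long along its x, head (at +x) 66 mm across. Origin: on the shelf below its middle.
- maraca_b: Bystander: maraca-shaped motion controller lying on its side, 193 mm long along its x, head (at +x) 66 mm across. Origin: on the shelf below its middle.
There are look-alikes about, which are no part of the job. There is more than one size of the holder; the job needs the smallest.

How it is judged:
By the outcome, as a careful person would: the job done as asked, in the order asked, and still so for the second after the job is handed in, with the robot touching nothing.
Of piece0, piece1, piece2, piece3, piece4, piece5, piece6, piece7 only 3 to 8 are there at a start; the rules pass over those that are not, and their reading is None.
At some moment in a run one of scoop0, scoop1, scoop2 may be knocked a few centimetres aside while the robot is not near it.
It also fails if it takes over 210 s, if anything falls off the work surface, if the arm or the gripper's body presses on something with over 40 N, if the wrist force passes 120 N, or if a joint passes its speed limit or range.

ROBOT

A 6-joint arm with a two-finger parallel gripper is mounted at the origin on the work surface. World frame = base frame: x ahead of the robot, y to its left, z up, the work surface at z = 0. Lengths are in m, angles in rad, forces in N, time in s.
With the tool pointing down it reaches from about 0.275 to 0.875 m from the base axis. Payload 12.5 kg.
Tool frame: the origin (TCP) lies on the centre line of the jaws, within the pads' length; the fingertips stand r.tcp_to_tips ahead of it and the grasp point (between the pads) lies 3 mm ahead of it (r.tcp_to_tips is the distance from the TCP to the fingertips, in m); z points along the fingers, y is the line along which they close (so a half turn about z gives the same grasp; the last joint's range is limited). The gripper opens to 85 mm and grips with 20 to 120 N. Pads are 22 mm wide; open, the fingers measure 114 mm over their backs; the gripper's body (76 mm by 85 mm) begins 54 mm behind the grasp point. The pads swing forward as they close: fully open they stand 13 mm farther back than shut.
Start: joints at [-1.33, 0.351, 1.652, -0, 1.139, -0.085], TCP at [0.176, -0.521, 0.253] pointing down, gripper open.
Joint ranges: [-2.75, 2.75], [-0.79, 2.1], [0.01, 2.65], [-1.57, 4.71], [0.07, 3.14], [-2.87, 2.87]. Speed limits (rad/s): [2.22, 2.22, 2.79, 3.14, 3.14, 3.14].

INTERFACE

Orientations are given as a unit quaternion [w, x, y, z].
In Python, from rig import r gives the robot as it stands. The module is installed in compiled form; this text tells all that it offers.
- The arm moves only by the tool apply_moves, never from a script. Its argument "commands" is a list of rows, each an object with "dp": the shift along the tool's x, y, z in m, a list of three; "turn": the turn about the tool's z in rad; "grip": the finger opening in m, from 0 to 0.0854. In form: [{"dp": [dx, dy, dz], "turn": turn, "grip": grip}, ...]. A call has 1 to 5 rows; each row shifts and turns the commanded pose from where the row before left it, along the tool's axes as they then stand; what a row does not reach is not made up. A row lasts 1/10 s, in which the tool goes at most 50 mm and 8.59 degrees, less where a joint would pass 70% of its speed; a pose out of reach is approached as far as the arm can. A call with a gripper value outside its range is refused whole. The fingers move at their own pace and stop on an object; "grip_force" is the grip in N (left out, the last holds). Time passes only in rows, so rows that do not move let the fingers close. It gives the time, the measured TCP pose, the force, the opening and the grip force at its end, in the units of the state.
- r.get_state(): the state, without advancing time (a new reading comes with each control period).
- r.capture(name): name is "scene" or "side" or "wrist"; returns a dict with "color" (480x640x3 uint8, red, green, blue), "vfov" (degrees; the focal length in pixels is half the picture's height over the tangent of half this angle, whatever the lens; pixels are square), "cx", "cy" (the principal point, pixels), "extrinsics" (4x4, takes a point from world to camera coordinates). Camera axes: x right, y down, z forward; pixel columns grow to the right and rows downward; lengths in m; the calibration is good to about 2 mm. A picture is of the moment at which its call begins. There is no depth.
- r.finish_job(): hands the job in; it is judged then, once.
The state is a dict: "time_s": time; "joint_positions": joint angles; "qd": joint speeds; "joint_efforts": joint torques, N m; "tool_pos": TCP position; "orientation": TCP orientation; "contact_force": force on the tool from outside, world axes, zero at the start; "wrist_torque": the same for the moment, N m; "gripper_width": finger opening in m; "finger_force": force on a finger pad.
Only numpy, scipy, OpenCV 4.12 (cv2) and the standard library are available. Lean on these libraries where they do the work, as an engineer would, in place of code of your own. Each camera call takes 0.05 s, during which the arm holds its last target. There are 200 camera calls.

## Working session

There is one attempt and no reset: what is moved stays moved. The work goes in short steps, Python scripts to look and compute and a tool call to move; the robot and the scene stay as the last step left them, time stands still between calls to the robot, and variables do not carry over. Pictures are saved under pics/ and viewed, at most 17 in all, crops included, and the job is handed in when it is done.

Besides the shell and the picture viewer there is one more tool, called after ">>>" as name([rows], argument=value, ...), one row to a line, values as JSON. apply_moves: Moves the arm, as the interface text tells. Its arguments: {"type":"object","properties":{"commands":{"type":"array","items":{"type":"object","properties":{"dp":{"type":"array","items":{"type":"number"}},"turn":{"type":"number"},"grip":{"type":"number"}}}},"grip_force":{"type":"number"}},"required":["commands"]}

```bash
mkdir -p pics; cat > h.py <<'E'
import numpy as np, cv2
from rig import r
def cap(n,save=None):
    c=r.capture(n); 
    if save: cv2.imwrite('pics/'+save+'.png',c['color'][:,:,::-1])
    return c
def f(c): return c['color'].shape[0]/2/np.tan(np.radians(c['vfov']/2))
def proj(c,P):
    P=np.atleast_2d(P); E=c['extrinsics']; q=P@E[:3,:3].T+E[:3,3]
    return q[:,:2]/q[:,2:]*f(c)+[c['cx'],c['cy']]
def ray(c,u,v):
    E=c['extrinsics']; d=E[:3,:3].T@np.array([(u-c['cx'])/f(c),(v-c['cy'])/f(c),1.]); return -E[:3,:3].T@E[:3,3],d
def plane(c,u,v,z):
    o,d=ray(c,u,v); return o+d*(z-o[2])/d[2]
E
python3 - <<'E'
from h import *
s=r.get_state(); print(s, r.tcp_to_tips)
for n in('scene','side','wrist'):
    c=cap(n,n+'0'); E=c['extrinsics']; print(n,c['vfov'],c['cx'],c['cy'],(-E[:3,:3].T@E[:3,3]).round(3),E[2,:3].round(3))
E
```

```text
{'time_s': 0.0, 'joint_positions': array([-1.32958910e+00,  3.51237144e-01,  1.65240184e+00, -1.47808602e-05,
        1.13909168e+00, -8.45937642e-02]), 'qd': array([-0.00036045,  0.00208014,  0.00062739, -0.00088548, -0.00143282,
        0.00188661]), 'joint_efforts': array([-5.75981849e-04, -5.06109202e+01, -2.91406327e+01, -1.11855925e-04,
        4.50232401e-03, -9.45651749e-06]), 'tool_pos': array([ 0.17599137, -0.52077319,  0.25276637]), 'orientation': array([-5.66734782e-04,  9.86760368e-01,  1.62184010e-01, -5.12013349e-05]), 'contact_force': array([ 0.87730842, -0.5812612 ,  0.7129487 ]), 'wrist_torque': array([-0.05573208,  0.01616939, -0.07630835]), 'finger_force': 0.0, 'gripper_width': 0.08559426375654124} 0.022
scene 50.55091945297676 319.4663960521299 242.9487566025209 [1.455 0.298 1.04 ] [-0.658 -0.241 -0.714]
side 52.816363568254786 321.53651879610584 235.7964588578574 [0.24  0.879 0.65 ] [ 0.306 -0.819 -0.486]
wrist 61.748202075837696 318.32307564985314 238.45044367290544 [ 0.238 -0.499  0.373] [-0.247 -0.083 -0.965]
```

View pics/scene0.png

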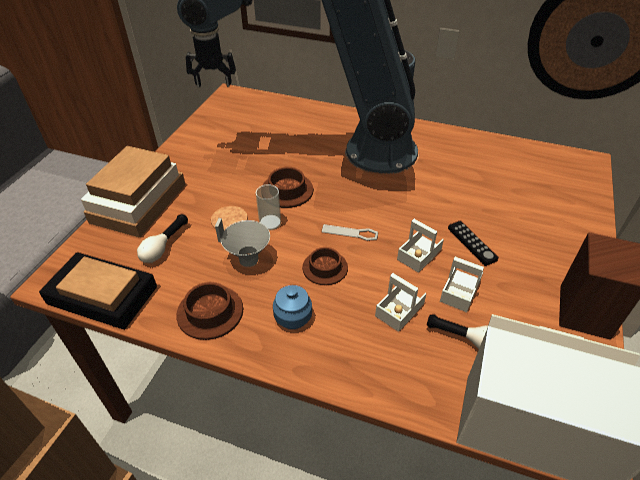

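View pics/side0.png

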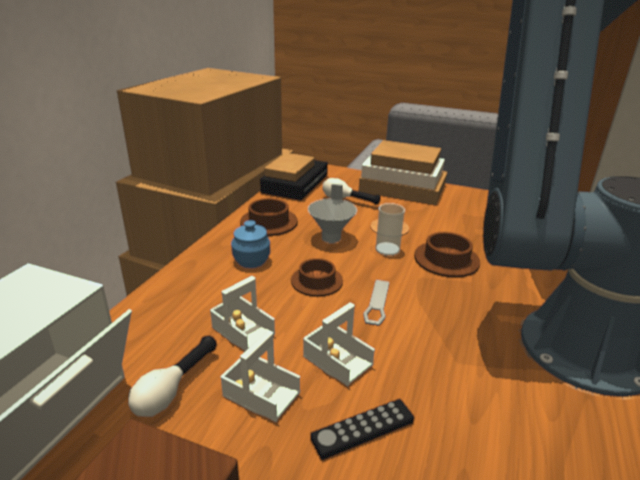

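```bash
python3 - <<'E'
import cv2
a=cv2.imread('pics/scene0.png')
cv2.imwrite('pics/c1.png',cv2.resize(a[155:345,170:370],None,fx=3,fy=3,interpolation=2)[:570])
cv2.imwrite('pics/c2.png',cv2.resize(a[205:335,365:505],None,fx=4.5,fy=4.5,interpolation=2))
E
```

```text
(no output)
```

View pics/c1.png

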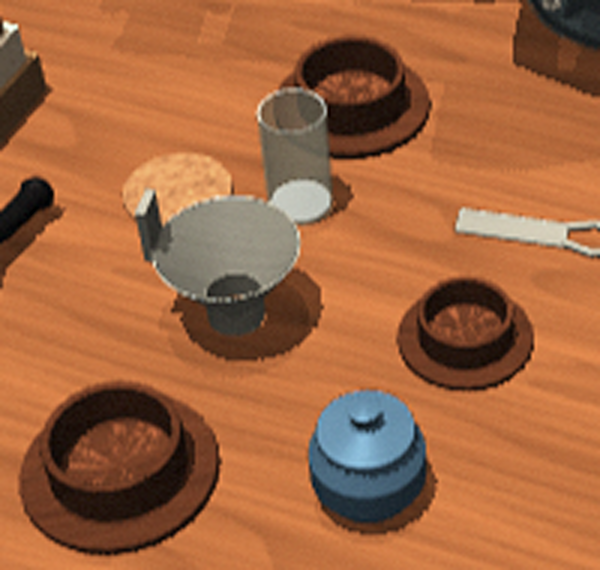

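View pics/c2.png

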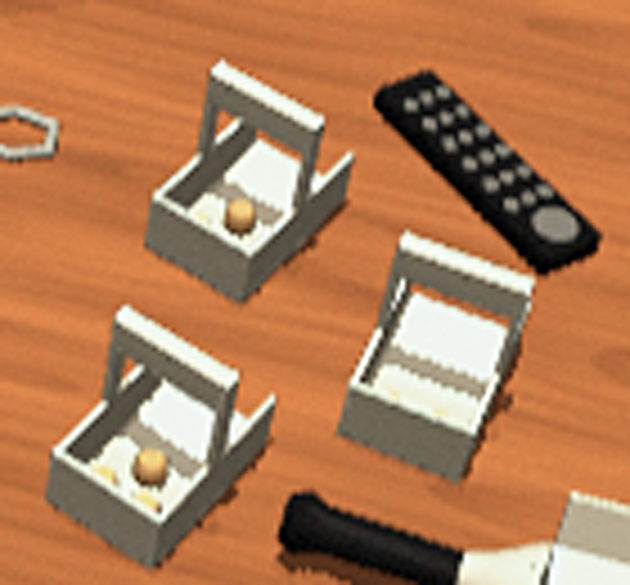

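```bash
cat >m1.py <<'E'
from h import *
c=cap('scene')
def P1(u,v,z): return plane(c,u/3+170-.33,v/3+155-.33,z)[:2].round(3)
def P2(u,v,z): return plane(c,u/4.5+365-.4,v/4.5+205-.4,z)[:2].round(3)
print('C ring',P1(420,310,.04),P1(514,312,.04),'disc L R',P1(398,336,.008),P1(533,338,.008))
print('A disc',P1(283,95,.008),P1(431,102,.008),'B disc',P1(21,470,.008),P1(218,470,.008))
print('tube top',P1(258,112,.12),P1(328,112,.12),'bot',P1(300,201,.004))
print('funnel rim L R T B',[P1(*p,.09) for p in[(152,250),(300,247),(228,197),(226,301)]],'tab top',P1(146,196,.135))
print('coaster L R',P1(122,188,.004),P1(234,190,.004), P1(180,153,.004))
print('jar',P1(368,415,.1))
for n,a,b in(('s@(420,245)',(217,66),(322,126)),('s@(400,302)',(123,313),(237,376)),('s@(462,283)',(406,238),(531,289))):
    A=P2(*a,.115);B=P2(*b,.115);d=B-A;print(n,'grip',(A+B)/2,'len',np.linalg.norm(d).round(3),'baryaw',np.degrees(np.arctan2(d[1],d[0])).round(1))
E
python3 m1.py
```

```text
C ring [ 0.595 -0.044] [0.569 0.036] disc L R [ 0.605 -0.062] [0.566 0.054]
A disc [ 0.325 -0.302] [ 0.283 -0.15 ] B disc [ 0.851 -0.306] [ 0.796 -0.15 ]
tube top [ 0.478 -0.249] [ 0.456 -0.187] bot [ 0.467 -0.221]
funnel rim L R T B [array([ 0.65 , -0.275]), array([ 0.603, -0.153]), array([ 0.566, -0.242]), array([ 0.684, -0.187])] tab top [ 0.631 -0.284]
coaster L R [ 0.509 -0.396] [ 0.474 -0.289] [ 0.442 -0.366]
jar [ 0.766 -0.022]
s@(420,245) grip [0.45   0.2255] len 0.075 baryaw 66.5
s@(400,302) grip [0.654  0.2195] len 0.071 baryaw 71.8
s@(462,283) grip [0.5445 0.3545] len 0.071 baryaw 77.7
```

View pics/wrist0.png

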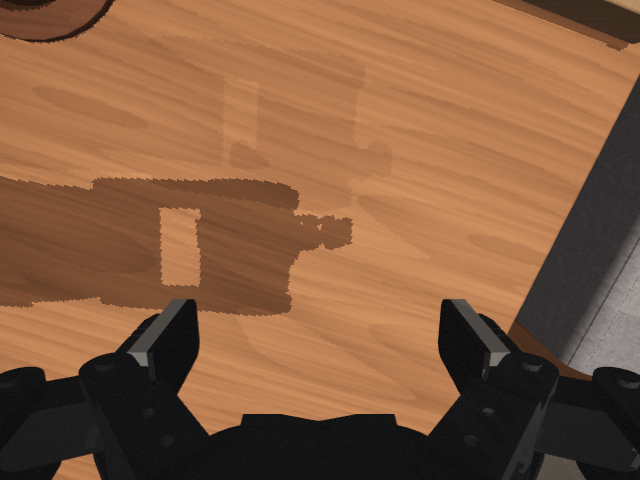

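>>> apply_moves([
  {"dp":[0,0.05,-0.03]},
  {"dp":[0,0.05,-0.03]},
  {"dp":[0,0.05,-0.03]},
  {"dp":[0,0.05,-0.03]},
  {"dp":[0,0.05,-0.03]},
])

```text
$.commands[0]: bad value
```

>>> apply_moves([
  {"dp":[0,0.05,0]},
  {"dp":[0,0.05,0]},
  {"dp":[0,0.05,0]},
  {"dp":[0,0.05,0]},
  {"dp":[0,0.05,0]},
])

```text
$.commands[0]: bad value
```

Needs all three fields per row.

>>> apply_moves([
  {"dp":[0,0.05,-0.03],"turn":0,"grip":0.085},
  {"dp":[0,0.05,-0.03],"turn":0,"grip":0.085},
  {"dp":[0,0.05,-0.03],"turn":0,"grip":0.085},
  {"dp":[0,0.05,-0.03],"turn":0,"grip":0.085},
  {"dp":[0,0.05,-0.03],"turn":0,"grip":0.085},
])

```text
time_s: 0.7
tool_pos: [0.2431, -0.7194, 0.3791]
orientation: [0.0, 0.987, 0.162, 0.0]
contact_force: [0.3, -0.7, 0.3]
gripper_width: 0.0848
finger_force: 0.0
```

>>> apply_moves([
  {"dp":[0,0.05,0],"turn":0,"grip":0.085},
  {"dp":[0,0.05,0],"turn":0,"grip":0.085},
  {"dp":[0,0.05,0],"turn":0,"grip":0.085},
  {"dp":[0,0.05,0],"turn":0,"grip":0.085},
  {"dp":[0,0.05,0],"turn":0,"grip":0.085},
])

```text
time_s: 1.2
tool_pos: [0.2796, -0.8296, 0.3402]
orientation: [0.015, 0.987, 0.162, 0.003]
contact_force: [0.6, -1.0, -2.9]
gripper_width: 0.0851
finger_force: 0.0
```

```bash
python3 -c "
from rig import r
s=r.get_state(); print({k:s[k].round(3) for k in('joint_positions','qd','tool_pos','orientation','contact_force')},s['time_s'])"
```

```text
{'joint_positions': array([-1.3  ,  1.158,  0.023,  0.003,  1.93 , -0.053]), 'qd': array([ 0.003,  0.106, -0.083,  0.014, -0.515,  0.007]), 'tool_pos': array([ 0.28, -0.83,  0.34]), 'orientation': array([0.015, 0.987, 0.162, 0.003]), 'contact_force': array([ 0.576, -1.032, -2.923])} 1.2
```

>>> apply_moves([
  {"dp":[0,0.05,0],"turn":0,"grip":0.085},
  {"dp":[0,0.05,0],"turn":0,"grip":0.085},
  {"dp":[0,0.05,0],"turn":0,"grip":0.085},
  {"dp":[0,0.05,0],"turn":0,"grip":0.085},
  {"dp":[0,0.05,0],"turn":0,"grip":0.085},
])

```text
time_s: 1.7
tool_pos: [0.2962, -0.8783, 0.3099]
orientation: [0.095, 0.982, 0.161, 0.016]
contact_force: [0.2, 0.2, -0.7]
gripper_width: 0.0851
finger_force: 0.0
```

>>> apply_moves([
  {"dp":[0,0.05,-0.05],"turn":0,"grip":0.085},
  {"dp":[0,0.05,-0.05],"turn":0,"grip":0.085},
  {"dp":[0,0.05,-0.05],"turn":0,"grip":0.085},
  {"dp":[0,0,0],"turn":0,"grip":0.085},
  {"dp":[0,0,0],"turn":0,"grip":0.085},
])

```text
time_s: 2.2
tool_pos: [0.2911, -0.8631, 0.3989]
orientation: [0.13, 0.978, 0.161, 0.021]
contact_force: [-0.0, -1.0, -1.4]
gripper_width: 0.0851
finger_force: 0.0
```

```bash
python3 -c "
from rig import r
s=r.get_state(); print({k:s[k].round(3) for k in('joint_positions','qd','tool_pos','orientation','contact_force')},s['time_s'])"
```

```text
{'joint_positions': array([-1.3  ,  1.104,  0.013,  0.014,  1.762, -0.051]), 'qd': array([ 0.002,  0.033,  0.01 , -0.   , -0.   , -0.   ]), 'tool_pos': array([ 0.291, -0.863,  0.399]), 'orientation': array([0.13 , 0.978, 0.161, 0.021]), 'contact_force': array([-0.042, -1.045, -1.438])} 2.2
```

```bash
cat >> h.py <<'E'
from scipy.spatial.transform import Rotation as Ro
def st():
    s=r.get_state(); q=s['orientation']; R=Ro.from_quat(np.r_[q[1:],q[0]]).as_matrix()
    return s,R
def info():
    s,R=st(); z=R[:,2]
    print('t',round(s['time_s'],1),'p',s['tool_pos'].round(4),'xT',R[:,0].round(3),'yT',R[:,1].round(3),'zT',z.round(3),'tilt',np.degrees(np.arccos(-z[2])).round(1),'az',np.degrees(np.arctan2(z[1],z[0])).round(1),'F',s['contact_force'].round(1),'w',round(s['gripper_width'],4),'q',s['joint_positions'].round(2))
def d(v):
    "world shift -> tool shift"
    s,R=st(); return (R.T@np.array(v,float)).round(4)
def to(p): s,R=st(); return d(np.array(p)-s['tool_pos'])
E
python3 -c "
from h import *
info(); print(d([-.016,.0473,0]))"
```

```text
t 2.2 p [ 0.2911 -0.8631  0.3989] xT [ 0.947  0.32  -0.   ] yT [ 0.309 -0.915  0.26 ] zT [ 0.083 -0.247 -0.966] tilt 15.1 az -71.4 F [-0.  -1.  -1.4] w 0.0851 q [-1.3   1.1   0.01  0.01  1.76 -0.05]
[-0.     -0.0482 -0.013 ]
```

>>> apply_moves([
  {"dp":[0,-0.048,-0.013],"turn":0,"grip":0.085},
  {"dp":[0,-0.048,-0.013],"turn":0,"grip":0.085},
  {"dp":[0,-0.048,-0.013],"turn":0,"grip":0.085},
  {"dp":[0,-0.048,-0.013],"turn":0,"grip":0.085},
  {"dp":[0,-0.048,-0.013],"turn":0,"grip":0.085},
])

```text
time_s: 2.7
tool_pos: [0.2421, -0.7209, 0.4035]
orientation: [0.128, 0.978, 0.161, 0.021]
contact_force: [0.9, -1.0, 1.3]
gripper_width: 0.0849
finger_force: 0.0
```

>>> apply_moves([
  {"dp":[0,-0.048,-0.013],"turn":0,"grip":0.085},
  {"dp":[0,-0.048,-0.013],"turn":0,"grip":0.085},
  {"dp":[0,-0.048,-0.013],"turn":0,"grip":0.085},
  {"dp":[0,-0.048,-0.013],"turn":0,"grip":0.085},
  {"dp":[0,-0.048,-0.013],"turn":0,"grip":0.085},
])

```text
time_s: 3.2
tool_pos: [0.1624, -0.4848, 0.405]
orientation: [0.128, 0.978, 0.161, 0.021]
contact_force: [0.8, -1.3, 0.2]
gripper_width: 0.0851
finger_force: 0.0
```

>>> apply_moves([
  {"dp":[0,-0.048,-0.013],"turn":0,"grip":0.085},
  {"dp":[0,-0.048,-0.013],"turn":0,"grip":0.085},
  {"dp":[0,-0.048,-0.013],"turn":0,"grip":0.085},
  {"dp":[0,-0.048,-0.013],"turn":0,"grip":0.085},
  {"dp":[0,-0.03,-0.008],"turn":0,"grip":0.085},
])

```text
time_s: 3.7
tool_pos: [0.0888, -0.2665, 0.4057]
orientation: [0.129, 0.978, 0.161, 0.021]
contact_force: [-0.3, -0.6, 0.8]
gripper_width: 0.0851
finger_force: 0.0
```

```bash
python3 -c "
from h import *
info(); print(d([-.016,.0473,0]))"
```

```text
t 3.7 p [ 0.0888 -0.2665  0.4057] xT [0.947 0.32  0.   ] yT [ 0.31  -0.915  0.259] zT [ 0.083 -0.245 -0.966] tilt 15.0 az -71.3 F [-0.3 -0.6  0.8] w 0.0851 q [-1.47 -0.48  2.07  0.06  1.29 -0.23]
[ 0.     -0.0482 -0.0129]
```

>>> apply_moves([
  {"dp":[0,-0.048,-0.013],"turn":0,"grip":0.085},
  {"dp":[0,-0.048,-0.013],"turn":0,"grip":0.085},
  {"dp":[0,-0.03,-0.008],"turn":0,"grip":0.085},
  {"dp":[0,-0.03,-0.008],"turn":0,"grip":0.085},
  {"dp":[0,-0.0,0],"turn":0,"grip":0.085},
])

```text
time_s: 4.2
tool_pos: [0.0491, -0.1539, 0.4106]
orientation: [0.117, 0.98, 0.16, 0.019]
contact_force: [0.2, 0.2, 0.4]
gripper_width: 0.0851
finger_force: 0.0
```

```bash
python3 -c "
from h import *
info(); print(d([-.016,.0473,0]))"
```

```text
t 4.2 p [ 0.0491 -0.1539  0.4106] xT [0.948 0.319 0.   ] yT [ 0.31  -0.921  0.235] zT [ 0.075 -0.222 -0.972] tilt 13.6 az -71.4 F [0.2 0.2 0.4] w 0.0851 q [-1.73 -0.78  2.16  0.11  1.55 -0.48]
[-0.0001 -0.0485 -0.0117]
```

```bash
python3 -c "
from h import *
print(d([.042,.026,0]),d([-.018,.042,0]),d([-.03,.04,0]))"
```

```text
[ 0.0481 -0.0109 -0.0026] [-0.0037 -0.0443 -0.0107] [-0.0157 -0.0462 -0.0111]
```

>>> apply_moves([
  {"dp":[0.048,-0.011,-0.003],"turn":0,"grip":0.085},
  {"dp":[0.048,-0.011,-0.003],"turn":0,"grip":0.085},
  {"dp":[0.048,-0.011,-0.003],"turn":0,"grip":0.085},
  {"dp":[0.048,-0.011,-0.003],"turn":0,"grip":0.085},
  {"dp":[0.048,-0.011,-0.003],"turn":0,"grip":0.085},
])

```text
time_s: 4.7
tool_pos: [0.1231, -0.1157, 0.4105]
orientation: [0.104, 0.981, 0.161, 0.019]
contact_force: [-0.1, -1.0, 0.2]
gripper_width: 0.0853
finger_force: 0.0
```

>>> apply_moves([
  {"dp":[0.048,-0.011,-0.003],"turn":0,"grip":0.085},
  {"dp":[-0.004,-0.044,-0.011],"turn":0,"grip":0.085},
  {"dp":[-0.004,-0.044,-0.011],"turn":0,"grip":0.085},
  {"dp":[-0.004,-0.044,-0.011],"turn":0,"grip":0.085},
  {"dp":[-0.004,-0.044,-0.011],"turn":0,"grip":0.085},
])

```text
time_s: 5.2
tool_pos: [0.1158, -0.0145, 0.4148]
orientation: [0.096, 0.982, 0.161, 0.016]
contact_force: [0.7, 0.2, -0.5]
gripper_width: 0.085
finger_force: 0.0
```

>>> apply_moves([
  {"dp":[-0.004,-0.044,-0.011],"turn":0,"grip":0.085},
  {"dp":[-0.004,-0.044,-0.011],"turn":0,"grip":0.085},
  {"dp":[-0.004,-0.044,-0.011],"turn":0,"grip":0.085},
  {"dp":[-0.004,-0.044,-0.011],"turn":0,"grip":0.085},
  {"dp":[-0.004,-0.044,-0.011],"turn":0,"grip":0.085},
])

```text
time_s: 5.7
tool_pos: [0.0907, 0.0703, 0.4196]
orientation: [0.086, 0.983, 0.162, 0.015]
contact_force: [0.5, -0.9, 0.0]
gripper_width: 0.0855
finger_force: 0.0
```

>>> apply_moves([
  {"dp":[-0.016,-0.046,-0.011],"turn":0,"grip":0.085},
  {"dp":[-0.016,-0.046,-0.011],"turn":0,"grip":0.085},
  {"dp":[-0.016,-0.046,-0.011],"turn":0,"grip":0.085},
  {"dp":[-0.016,-0.046,-0.011],"turn":0,"grip":0.085},
  {"dp":[-0.016,-0.046,-0.011],"turn":0,"grip":0.085},
])

```text
time_s: 6.2
tool_pos: [0.0086, 0.1922, 0.4297]
orientation: [0.081, 0.983, 0.162, 0.014]
contact_force: [1.5, 0.6, 0.7]
gripper_width: 0.085
finger_force: 0.0
```

```bash
python3 -c "
from h import *
info(); print(to([-.27,.81,.4]))"
```

```text
t 6.2 p [0.0086 0.1922 0.4297] xT [0.947 0.321 0.001] yT [ 0.317 -0.934  0.165] zT [ 0.054 -0.155 -0.986] tilt 9.5 az -70.9 F [1.5 0.6 0.7] w 0.085 q [ 1.39 -0.45  1.99 -0.08  1.74  2.62]
[-0.0655 -0.6702 -0.0818]
```

>>> apply_moves([
  {"dp":[0,0,0],"turn":-0.149,"grip":0.085},
  {"dp":[0,0,0],"turn":-0.149,"grip":0.085},
  {"dp":[0,0,0],"turn":-0.149,"grip":0.085},
  {"dp":[0,0,0],"turn":-0.149,"grip":0.085},
  {"dp":[0,0,0],"turn":-0.149,"grip":0.085},
])

```text
time_s: 6.7
tool_pos: [0.0098, 0.1916, 0.4294]
orientation: [0.081, 0.855, 0.512, -0.017]
contact_force: [-0.7, 0.2, 0.2]
gripper_width: 0.0852
finger_force: 0.0
```

>>> apply_moves([
  {"dp":[0,0,0],"turn":-0.149,"grip":0.085},
  {"dp":[0,0,0],"turn":-0.149,"grip":0.085},
  {"dp":[0,0,0],"turn":-0.149,"grip":0.085},
  {"dp":[0,0,0],"turn":-0.149,"grip":0.085},
  {"dp":[0,0,0],"turn":-0.149,"grip":0.085},
])

```text
time_s: 7.2
tool_pos: [0.0099, 0.1916, 0.4295]
orientation: [0.069, 0.61, 0.788, -0.046]
contact_force: [-0.6, -0.1, -0.2]
gripper_width: 0.0851
finger_force: 0.0
```

```bash
python3 -c "
from h import *
info(); print(to([-.27,.81,.4]), d([-.0164,.0472,0]))"
```

```text
t 7.2 p [0.0099 0.1916 0.4295] xT [-0.245  0.955 -0.165] yT [0.968 0.251 0.012] zT [ 0.053 -0.157 -0.986] tilt 9.5 az -71.2 F [-0.6 -0.1 -0.2] w 0.0851 q [ 1.38 -0.45  2.   -0.08  1.74  1.12]
[ 0.6643 -0.1163 -0.0827] [ 0.0491 -0.004  -0.0083]
```

>>> apply_moves([
  {"dp":[0.049,-0.009,-0.006],"turn":0,"grip":0.085},
  {"dp":[0.049,-0.009,-0.006],"turn":0,"grip":0.085},
  {"dp":[0.049,-0.009,-0.006],"turn":0,"grip":0.085},
  {"dp":[0.049,-0.009,-0.006],"turn":0,"grip":0.085},
  {"dp":[0.049,-0.009,-0.006],"turn":0,"grip":0.085},
])

```text
time_s: 7.7
tool_pos: [-0.0955, 0.4205, 0.4171]
orientation: [0.069, 0.613, 0.786, -0.046]
contact_force: [1.3, -0.8, 1.5]
gripper_width: 0.0847
finger_force: 0.0
```

>>> apply_moves([
  {"dp":[0.049,-0.009,-0.006],"turn":0,"grip":0.085},
  {"dp":[0.049,-0.009,-0.006],"turn":0,"grip":0.085},
  {"dp":[0.049,-0.009,-0.006],"turn":0,"grip":0.085},
  {"dp":[0.049,-0.009,-0.006],"turn":0,"grip":0.085},
  {"dp":[0.049,-0.009,-0.006],"turn":0,"grip":0.085},
])

```text
time_s: 8.2
tool_pos: [-0.1991, 0.6474, 0.405]
orientation: [0.069, 0.613, 0.786, -0.046]
contact_force: [0.7, -0.1, 1.7]
gripper_width: 0.0852
finger_force: 0.0
```

>>> apply_moves([
  {"dp":[0.049,-0.009,-0.006],"turn":0,"grip":0.085},
  {"dp":[0.049,-0.009,-0.006],"turn":0,"grip":0.085},
  {"dp":[0.049,-0.009,-0.006],"turn":0,"grip":0.085},
  {"dp":[0.049,-0.009,-0.006],"turn":0,"grip":0.085},
  {"dp":[0.0,0,0],"turn":0,"grip":0.085},
])

```text
time_s: 8.7
tool_pos: [-0.251, 0.7637, 0.3931]
orientation: [0.068, 0.613, 0.786, -0.045]
contact_force: [-0.2, -0.2, -2.5]
gripper_width: 0.0853
finger_force: 0.0
```

```bash
python3 -c "
from h import *
info(); print( d([-.0164,.0472,0]))"
```

```text
t 8.7 p [-0.251   0.7637  0.3931] xT [-0.24   0.957 -0.162] yT [0.97  0.245 0.012] zT [ 0.051 -0.154 -0.987] tilt 9.3 az -71.6 F [-0.2 -0.2 -2.5] w 0.0853 q [ 1.83  1.05  0.13 -0.01  2.13  1.58]
[ 0.0491 -0.0043 -0.0081]
```

>>> apply_moves([
  {"dp":[0.049,-0.004,-0.008],"turn":0,"grip":0.085},
  {"dp":[0.049,-0.004,-0.008],"turn":0,"grip":0.085},
  {"dp":[0.049,-0.004,-0.008],"turn":0,"grip":0.085},
  {"dp":[0.049,-0.004,-0.008],"turn":0,"grip":0.085},
  {"dp":[0,0,0],"turn":0,"grip":0.085},
])

```text
time_s: 9.2
tool_pos: [-0.2663, 0.808, 0.3454]
orientation: [0.027, 0.615, 0.788, -0.018]
contact_force: [-0.1, -0.0, -0.0]
gripper_width: 0.0852
finger_force: 0.0
```

```bash
python3 -c "
from h import *
info(); print( d([-.0164,.0472,0]))"
```

```text
t 9.2 p [-0.2663  0.808   0.3454] xT [-0.242  0.968 -0.064] yT [0.97  0.243 0.005] zT [ 0.02  -0.061 -0.998] tilt 3.7 az -71.4 F [-0.1 -0.  -0. ] w 0.0852 q [ 1.84  1.15  0.02 -0.    2.03  1.59]
[ 0.0497 -0.0044 -0.0032]
```

>>> apply_moves([
  {"dp":[0.049,-0.004,-0.003],"turn":0,"grip":0.085},
  {"dp":[0,0,0],"turn":0,"grip":0.085},
])

```text
time_s: 9.4
tool_pos: [-0.2696, 0.8185, 0.3324]
orientation: [0.016, 0.615, 0.788, -0.01]
contact_force: [0.4, -0.5, -0.4]
gripper_width: 0.0853
finger_force: 0.0
```

```bash
python3 -c "
from h import *
info(); print( d([-.0164,.0472,0]))"
```

```text
t 9.4 p [-0.2696  0.8185  0.3324] xT [-0.242  0.969 -0.038] yT [0.97  0.243 0.003] zT [ 0.012 -0.036 -0.999] tilt 2.2 az -71.2 F [ 0.4 -0.5 -0.4] w 0.0853 q [ 1.84  1.17  0.02 -0.    1.99  1.59]
[ 0.0497 -0.0045 -0.0019]
```

>>> apply_moves([
  {"dp":[0.05,-0.004,-0.002],"turn":0,"grip":0.085},
  {"dp":[0.02,-0.002,0],"turn":0,"grip":0.085},
  {"dp":[0,0,0],"turn":0,"grip":0.085},
])

```text
time_s: 9.7
tool_pos: [-0.2749, 0.8331, 0.3138]
orientation: [0.001, 0.616, 0.788, -0.0]
contact_force: [0.4, -0.4, 0.2]
gripper_width: 0.0852
finger_force: 0.0
```

```bash
python3 -c "
from h import *
info(); print( to([.1,.4,.35]))"
```

```text
t 9.7 p [-0.2749  0.8331  0.3138] xT [-0.242  0.97  -0.001] yT [0.97  0.242 0.   ] zT [ 0.001 -0.001 -1.   ] tilt 0.1 az -58.5 F [ 0.4 -0.4  0.2] w 0.0852 q [ 1.84  1.19  0.01 -0.    1.94  1.59]
[-0.5111  0.2588 -0.0354]
```

>>> apply_moves([
  {"dp":[-0.0395,0.0262,-0.004],"turn":0,"grip":0.085},
  {"dp":[-0.0395,0.0262,-0.004],"turn":0,"grip":0.085},
  {"dp":[-0.0395,0.0262,-0.004],"turn":0,"grip":0.085},
  {"dp":[-0.0395,0.0262,-0.004],"turn":0,"grip":0.085},
  {"dp":[-0.0395,0.0262,-0.004],"turn":0,"grip":0.085},
])

```text
time_s: 10.2
tool_pos: [-0.1451, 0.7227, 0.3342]
orientation: [-0.0, 0.615, 0.788, 0.001]
contact_force: [0.1, 2.1, 1.2]
gripper_width: 0.0848
finger_force: 0.0
```

>>> apply_moves([
  {"dp":[-0.0395,0.0262,-0.004],"turn":0,"grip":0.085},
  {"dp":[-0.0395,0.0262,-0.004],"turn":0,"grip":0.085},
  {"dp":[-0.0395,0.0262,-0.004],"turn":0,"grip":0.085},
  {"dp":[-0.0395,0.0262,-0.004],"turn":0,"grip":0.085},
  {"dp":[-0.0395,0.0262,-0.004],"turn":0,"grip":0.085},
])

```text
time_s: 10.7
tool_pos: [0.0298, 0.563, 0.3541]
orientation: [-0.0, 0.616, 0.788, 0.001]
contact_force: [-0.1, 0.5, 0.3]
gripper_width: 0.085
finger_force: 0.0
```

>>> apply_moves([
  {"dp":[-0.0395,0.0262,-0.004],"turn":0,"grip":0.085},
  {"dp":[-0.0395,0.0262,-0.004],"turn":0,"grip":0.085},
  {"dp":[-0.0395,0.0262,-0.004],"turn":0,"grip":0.085},
  {"dp":[-0.0395,0.0262,-0.004],"turn":0,"grip":0.085},
  {"dp":[-0.0395,0.0262,-0.004],"turn":0,"grip":0.085},
])

```text
time_s: 11.2
tool_pos: [0.2043, 0.4032, 0.3739]
orientation: [-0.0, 0.615, 0.788, 0.001]
contact_force: [1.0, 0.6, -0.2]
gripper_width: 0.0851
finger_force: 0.0
```

>>> apply_moves([
  {"dp":[-0.0485,0.0066,0],"turn":0,"grip":0.085},
  {"dp":[-0.0485,0.0066,0],"turn":0,"grip":0.085},
  {"dp":[-0.0485,0.0066,0],"turn":0,"grip":0.085},
  {"dp":[-0.0485,0.0066,0],"turn":0,"grip":0.085},
  {"dp":[-0.0485,0.0066,0],"turn":0,"grip":0.085},
])

```text
time_s: 11.7
tool_pos: [0.2939, 0.1758, 0.3734]
orientation: [0.0, 0.615, 0.788, 0.001]
contact_force: [1.4, 0.8, 0.7]
gripper_width: 0.0851
finger_force: 0.0
```

>>> apply_moves([
  {"dp":[-0.0485,0.0066,0],"turn":0,"grip":0.085},
  {"dp":[-0.0485,0.0066,0],"turn":0,"grip":0.085},
  {"dp":[-0.0485,0.0066,0],"turn":0,"grip":0.085},
  {"dp":[-0.0485,0.0066,0],"turn":0,"grip":0.085},
  {"dp":[0,0,0],"turn":0,"grip":0.085},
])

```text
time_s: 12.2
tool_pos: [0.3675, -0.0083, 0.373]
orientation: [0.0, 0.618, 0.786, 0.0]
contact_force: [-0.2, 1.0, 0.3]
gripper_width: 0.085
finger_force: 0.0
```

```bash
python3 -c "
from h import *
info(); print( to([.467,-.219,.3]))
c=cap('wrist','w1')
for p in([.467,-.219,.12],[.585,-.004,.04],[.625,-.214,.09]): print(proj(c,p))"
```

```text
t 12.2 p [ 0.3675 -0.0083  0.373 ] xT [-0.236  0.972 -0.001] yT [0.972 0.236 0.001] zT [ 0.001 -0.    -1.   ] tilt 0.0 az -30.3 F [-0.2  1.   0.3] w 0.085 q [-0.15 -0.12  1.89 -0.    1.37 -0.39]
[-0.2282  0.047   0.0732]
[[361.11293079 409.84591991]]
[[500.18922641 230.97112679]]
[[488.26362093 416.02135337]]
```

>>> apply_moves([
  {"dp":[-0.044,0.013,0],"turn":0,"grip":0.085},
  {"dp":[-0.044,0.013,0],"turn":0,"grip":0.085},
  {"dp":[-0.044,0.013,0],"turn":0,"grip":0.085},
  {"dp":[0,0,0],"turn":0,"grip":0.085},
])

```text
time_s: 12.65
tool_pos: [0.438, -0.1243, 0.3723]
orientation: [-0.0, 0.616, 0.788, 0.0]
contact_force: [0.1, 1.4, -0.1]
gripper_width: 0.0845
finger_force: 0.0
```

```bash
python3 -c "
from h import *
info(); print( to([.467,-.219,.3]))
c=cap('wrist','w2')
for p in([.467,-.219,.12],[.585,-.004,.04],[.625,-.214,.09]): print(proj(c,p))"
```

```text
t 12.7 p [ 0.438  -0.1243  0.3723] xT [-0.241  0.971  0.   ] yT [ 0.971  0.241 -0.   ] zT [-0.  0. -1.] tilt 0.0 az 123.7 F [ 0.1  1.4 -0.1] w 0.0845 q [-0.38  0.07  1.71  0.    1.36 -0.62]
[-0.0989  0.0053  0.0722]
[[323.50218351 300.84055154]]
[[477.14361454 116.09859917]]
[[463.69184312 317.57180962]]
```

View pics/w2.png

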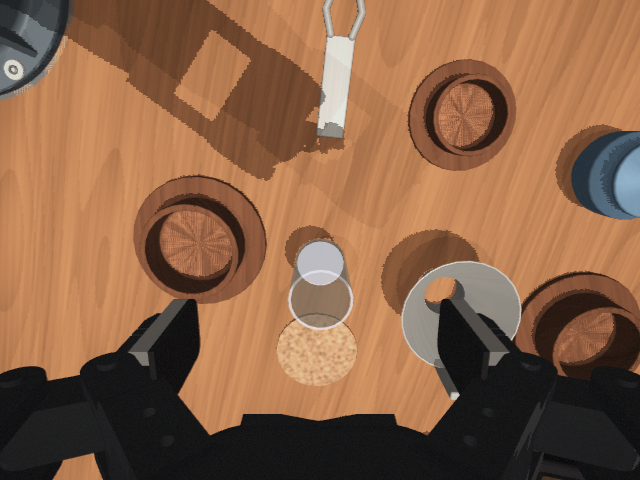

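```bash
python3 -c "
from h import *
c=cap('wrist')
for n,u,v,z in(('ring',467.5,114.5,.04),('disc',462.5,115,.008),('tube',321,300,.12),('tubebot',320.5,263,.004),('funnel',461.5,315.5,.09),('coaster',317,350,.004),('tabtop?',453,395,.135),('tabtop?',450,388,.135)): print(n,plane(c,u,v,z)[:2].round(4))
print(to([.467,-.219,.3]))"
```

```text
ring [ 0.5731 -0.0029]
disc [ 0.5785 -0.0009]
tube [ 0.4632 -0.2167]
tubebot [ 0.4633 -0.2166]
funnel [ 0.6207 -0.2101]
coaster [ 0.4891 -0.339 ]
tabtop? [ 0.6196 -0.2802]
tabtop? [ 0.6139 -0.2731]
[-0.102   0.006   0.0723]
```

>>> apply_moves([
  {"dp":[-0.0479,0.001,0.01],"turn":0,"grip":0.085},
  {"dp":[-0.0479,0.0013,0.01],"turn":0,"grip":0.085},
  {"dp":[0,0,0.04],"turn":0,"grip":0.085},
  {"dp":[0,0,0.04],"turn":0,"grip":0.085},
  {"dp":[0,0,0.02],"turn":0,"grip":0.085},
])

```text
time_s: 13.25
tool_pos: [0.461, -0.2123, 0.25]
orientation: [-0.002, 0.615, 0.789, 0.0]
contact_force: [0.3, 0.3, 0.3]
gripper_width: 0.0849
finger_force: 0.0
```

```bash
python3 -c "
from h import *
info(); print(to([.4633,-.2167,.1]))"
```

```text
t 13.2 p [ 0.461  -0.2123  0.25  ] xT [-0.244  0.97   0.003] yT [ 0.97   0.244 -0.002] zT [-0.003  0.003 -1.   ] tilt 0.2 az 136.3 F [0.3 0.3 0.3] w 0.0849 q [-0.52  0.28  1.76  0.    1.11 -0.77]
[-0.0053  0.0015  0.15  ]
```

>>> apply_moves([
  {"dp":[0,0,0.03],"turn":0,"grip":0.085},
  {"dp":[0,0,0.03],"turn":0,"grip":0.085},
  {"dp":[0,0,0.04],"turn":0,"grip":0.085},
  {"dp":[0,0,0.03],"turn":0,"grip":0.085},
  {"dp":[0,0,0],"turn":0,"grip":0.085},
])

```text
time_s: 13.75
tool_pos: [0.4606, -0.212, 0.1202]
orientation: [-0.003, 0.615, 0.789, -0.0]
contact_force: [-0.4, 0.8, 1.3]
gripper_width: 0.085
finger_force: 0.0
```

```bash
python3 -c "
from h import *
info(); print(to([.4633,-.2167,.1]))"
```

```text
t 13.8 p [ 0.4606 -0.212   0.1202] xT [-0.244  0.97   0.005] yT [ 0.97   0.244 -0.004] zT [-0.005  0.004 -1.   ] tilt 0.4 az 142.2 F [-0.4  0.8  1.3] w 0.085 q [-0.52  0.46  1.87  0.    0.82 -0.77]
[-0.0053  0.0015  0.0201]
```

>>> apply_moves([
  {"dp":[-0.005,0.0015,0.02],"turn":0,"grip":0.085},
  {"dp":[0,0,0],"turn":0,"grip":0.06},
  {"dp":[0,0,0],"turn":0,"grip":0.06},
  {"dp":[0,0,0],"turn":0,"grip":0.06},
  {"dp":[0,0,0],"turn":0,"grip":0.06},
], grip_force=30)

```text
time_s: 14.25
tool_pos: [0.4654, -0.2193, 0.1038]
orientation: [0.001, 0.616, 0.788, 0.0]
contact_force: [-1.5, 0.2, 8.0]
gripper_width: 0.0647
finger_force: 33.9
```

```bash
python3 -c "
from h import *
info(); print(to([.577,-.002,.1]))"
```

```text
t 14.2 p [ 0.4654 -0.2193  0.1038] xT [-0.242  0.97  -0.001] yT [0.97  0.242 0.002] zT [ 0.002 -0.    -1.   ] tilt 0.1 az -6.0 F [-1.5  0.2  8. ] w 0.0647 q [-0.53  0.5   1.86  0.    0.78 -0.78]
[0.1838 0.1609 0.004 ]
```

>>> apply_moves([
  {"dp":[0,0,-0.035],"turn":0,"grip":0.06},
  {"dp":[0,0,-0.035],"turn":0,"grip":0.06},
  {"dp":[0,0,-0.03],"turn":0,"grip":0.06},
  {"dp":[0.03,0.027,0],"turn":0,"grip":0.06},
  {"dp":[0.031,0.027,0],"turn":0,"grip":0.06},
])

```text
time_s: 14.75
tool_pos: [0.5031, -0.1468, 0.2041]
orientation: [0.001, 0.617, 0.787, 0.001]
contact_force: [0.1, -0.9, -1.2]
gripper_width: 0.0653
finger_force: 34.8
```

>>> apply_moves([
  {"dp":[0.031,0.027,0],"turn":0,"grip":0.06},
  {"dp":[0.031,0.027,0],"turn":0,"grip":0.06},
  {"dp":[0.031,0.027,0],"turn":0,"grip":0.06},
  {"dp":[0.03,0.026,0],"turn":0,"grip":0.06},
  {"dp":[0,0,0],"turn":0,"grip":0.06},
])

```text
time_s: 15.25
tool_pos: [0.5778, 0.0019, 0.203]
orientation: [0.0, 0.614, 0.789, 0.001]
contact_force: [-0.8, -0.9, -1.1]
gripper_width: 0.0651
finger_force: 34.8
```

```bash
python3 -c "
from h import *
info(); print(to([.577,-.002,.1]))
c=cap('wrist','w3'); s=cap('side','s3'); g=cap('scene','g3')
import cv2
a=[cv2.imread('pics/%s.png'%n) for n in('w3','s3','g3')]
o=np.zeros((600,800,3),np.uint8)
o[:300,:400]=cv2.resize(a[0],(400,300))
o[:300,400:]=cv2.resize(a[1][160:310,250:450],(400,300))
o[300:,:400]=cv2.resize(a[2][150:300,230:430],(400,300))
o[300:,400:]=cv2.resize(a[0][0:240,200:520],(400,300))
cv2.imwrite('pics/m3.png',o)
for cc in(c,s,g): print(proj(cc,[[.577,-.002,.04],[.4654+.1117,-.2193+.217,.1]]).round(1))"
```

```text
t 15.2 p [0.5778 0.0019 0.203 ] xT [-0.245  0.969  0.001] yT [0.969 0.245 0.002] zT [ 0.001  0.002 -1.   ] tilt 0.1 az 49.5 F [-0.8 -0.9 -1.1] w 0.0651 q [-0.08  0.46  1.63  0.    1.06 -0.33]
[-0.0037 -0.0019  0.103 ]
[[315.5 230.4]
 [315.  255.8]]
[[317.4 267.9]
 [317.9 245.5]]
[[326.7 257.2]
 [326.8 241.4]]
```

View pics/m3.png

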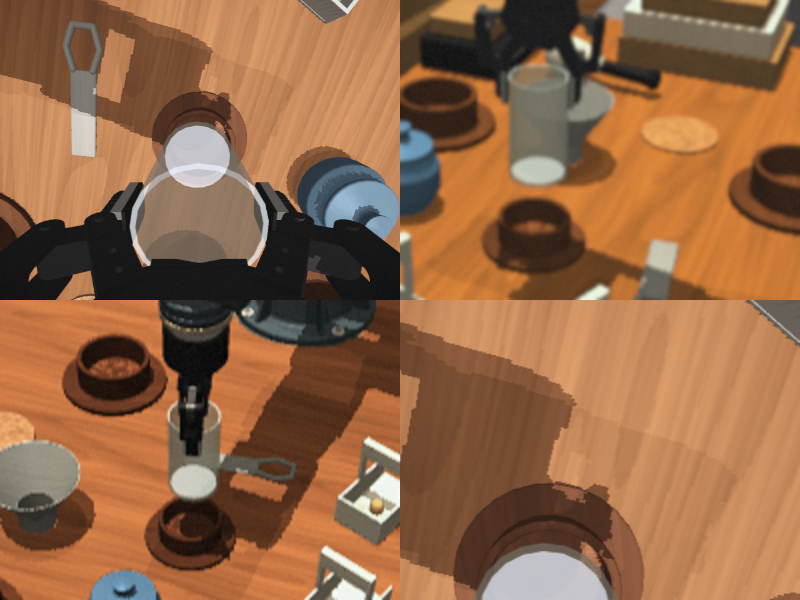

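```bash
python3 -c "
from h import *
from scipy.optimize import least_squares as L
c=cap('wrist');s=cap('side');g=cap('scene')
t=np.linspace(0,2*np.pi,200)
def ext(cc,x,y,R,z):
    p=proj(cc,np.c_[x+R*np.cos(t),y+R*np.sin(t),z+0*t]); return p[:,0].min(),p[:,0].max(),p[:,1].min(),p[:,1].max()
def h(x):
    w=ext(c,*x,.062,.008);a=ext(s,*x,.062,.008);b=ext(g,*x,.062,.008);a0=ext(s,*x,.062,0);b0=ext(g,*x,.062,0)
    return np.array([w[0]-244,w[1]-394,w[2]-147,a[0]-291,a[1]-342,a0[3]-295,b[0]-302.5,b[1]-348,b0[3]-288.5])
o=L(h,[.577,-.002],x_scale=.01);print('holder',o.x.round(4),o.fun.round(1))
zb=.203-.104+.004
def k(x):
    w=ext(c,*x,.03,zb);return np.array([w[0]-265.6,w[1]-365.6,w[2]-201,*(proj(s,[*x,zb])[0]-[319,245.5]),*(proj(g,[*x,zb])[0]-[326.5,241])])
o=L(k,[.577,-.002],x_scale=.01);print('tube',o.x.round(4),o.fun.round(1)); info()
"
```

```text
holder [ 0.5792 -0.0088] [-1.2  2.6 -0.4  0.   1.5  1.  -1.2 -1.2 -4. ]
tube [ 0.5751 -0.0034] [-2.2  2.3  0.  -0.  -1.2  0.1 -1. ]
t 15.6 p [ 0.5762 -0.0028  0.2027] xT [-0.241  0.971  0.001] yT [0.971 0.241 0.   ] zT [ 0.     0.001 -1.   ] tilt 0.0 az 88.3 F [ 0.1 -0.1 -0.9] w 0.0651 q [-0.09  0.45  1.63  0.    1.06 -0.33]
```

```bash
python3 -c "
from h import *
from scipy.optimize import least_squares as L
c=cap('wrist'); s,R=st(); T=np.eye(4);T[:3,:3]=R;T[:3,3]=s['tool_pos']
X=c['extrinsics']@T
T2=np.eye(4);T2[:3,:3]=np.c_[[-.241,.971,0],[.971,.241,0],[0,0,-1]];T2[:3,3]=[.438,-.1243,.3723]
w=dict(c);w['extrinsics']=X@np.linalg.inv(T2)
print(proj(w,[[.467,-.219,.12],[.585,-.004,.04]]))
t=np.linspace(0,2*np.pi,200)
def ext(cc,x,y,R,z):
    p=proj(cc,np.c_[x+R*np.cos(t),y+R*np.sin(t),z+0*t]); return np.array([p[:,0].min(),p[:,0].max(),p[:,1].min(),p[:,1].max()])
im=cv2.imread('pics/w2.png'); hsv=cv2.cvtColor(im,cv2.COLOR_BGR2HSV)
roi=im[50:180,400:525].astype(int); m=((roi[:,:,2]<140)).astype(np.uint8)
ct=max(cv2.findContours(m,0,1)[0],key=cv2.contourArea); b=cv2.boundingRect(ct); e=[b[0]+400,b[0]+b[2]+400,b[1]+50,b[1]+b[3]+50]; print('bbox',e)
for nm,Rr,z,o in(('disc',.062,.008,[409,516,60,170]),('discmask',.062,.008,e),('ring',.043,.04,[426,511,75,155]),('tube',.033,.12,[289,353,271,329]),('fun',.066,.09,[402,521,262,369]),('coaster',.055,.004,[277,357,313,386])):
    q=L(lambda x:ext(w,*x,Rr,z)-o,[.55,-.1],x_scale=.01); print(nm,q.x.round(4),q.fun.round(1))
"
```

```text
[[323.51556559 300.65660482]
 [477.10280106 115.98510123]]
bbox [407, 515, 59, 171]
disc [ 0.5803 -0.0053] [-0.3  0.3 -0.9  1.1]
discmask [ 0.5786 -0.0057] [ 0.2 -0.2 -0.  -0. ]
ring [ 0.5759 -0.0064] [ 2.5 -2.5 -1.6  1.6]
tube [ 0.4646 -0.2197] [-0.8  0.8 -1.3  1.4]
fun [ 0.6227 -0.2151] [-0.8  0.8 -1.3  1.5]
coaster [ 0.4904 -0.3421] [-0.3  0.3  0.5 -0.6]
```

>>> apply_moves([
  {"dp":[-0.0034,0.0028,0.03],"turn":0,"grip":0.06},
  {"dp":[0,0,0.02],"turn":0,"grip":0.06},
  {"dp":[0,0,0],"turn":0,"grip":0.06},
])

```text
time_s: 15.9
tool_pos: [0.5786, -0.005, 0.1502]
orientation: [-0.002, 0.616, 0.788, -0.001]
contact_force: [-1.0, 0.1, -1.1]
gripper_width: 0.0653
finger_force: 34.8
```

>>> apply_moves([
  {"dp":[0,0,0.01],"turn":0,"grip":0.06},
  {"dp":[0,0,0.01],"turn":0,"grip":0.06},
  {"dp":[0,0,0],"turn":0,"grip":0.06},
])

```text
time_s: 16.2
tool_pos: [0.5796, -0.0044, 0.1316]
orientation: [-0.001, 0.616, 0.788, -0.0]
contact_force: [-0.1, 0.1, -1.1]
gripper_width: 0.0652
finger_force: 34.8
```

```bash
python3 -c "
from h import *
info()"
```

```text
t 16.2 p [ 0.5796 -0.0044  0.1316] xT [-0.242  0.97   0.001] yT [ 0.97   0.242 -0.001] zT [-0.001  0.001 -1.   ] tilt 0.1 az 143.2 F [-0.1  0.1 -1.1] w 0.0652 q [-0.09  0.55  1.67  0.    0.92 -0.33]
```

Bottom now at ~28 mm, below the ring top, no contact: it's in. Lower the rest.

>>> apply_moves([
  {"dp":[0,0,0.01],"turn":0,"grip":0.06},
  {"dp":[0,0,0.008],"turn":0,"grip":0.06},
  {"dp":[0,0,0],"turn":0,"grip":0.06},
])

```text
time_s: 16.5
tool_pos: [0.5795, -0.0043, 0.1133]
orientation: [-0.001, 0.616, 0.788, -0.0]
contact_force: [0.5, -0.1, -0.7]
gripper_width: 0.0656
finger_force: 34.8
```

>>> apply_moves([
  {"dp":[0,0,0.002],"turn":0,"grip":0.06},
  {"dp":[0,0,0],"turn":0,"grip":0.06},
])

```text
time_s: 16.7
tool_pos: [0.5801, -0.0044, 0.1125]
orientation: [-0.0, 0.616, 0.788, 0.0]
contact_force: [-0.4, 0.6, -0.8]
gripper_width: 0.0653
finger_force: 34.8
```

>>> apply_moves([
  {"dp":[0,0,0],"turn":0,"grip":0.075},
  {"dp":[0,0,0],"turn":0,"grip":0.085},
  {"dp":[0,0,0],"turn":0,"grip":0.085},
  {"dp":[0,0,-0.03],"turn":0,"grip":0.085},
  {"dp":[0,0,-0.05],"turn":0,"grip":0.085},
])

```text
time_s: 17.2
tool_pos: [0.5786, -0.0043, 0.191]
orientation: [-0.003, 0.616, 0.788, -0.001]
contact_force: [0.7, -0.6, -0.1]
gripper_width: 0.0848
finger_force: 0.0
```

>>> apply_moves([
  {"dp":[0,0,-0.04],"turn":0,"grip":0.085},
  {"dp":[0,0,-0.02],"turn":0,"grip":0.085},
  {"dp":[0,0,0],"turn":0,"grip":0.085},
])

```text
time_s: 17.5
tool_pos: [0.5813, -0.0046, 0.2559]
orientation: [0.002, 0.616, 0.788, 0.002]
contact_force: [0.2, 0.9, -0.2]
gripper_width: 0.0851
finger_force: 0.0
```

```bash
python3 -c "
from h import *
info();print(to([.6227,-.2151,.25]))"
```

```text
t 17.5 p [ 0.5813 -0.0046  0.2559] xT [-0.242  0.97  -0.001] yT [0.97  0.242 0.006] zT [ 0.006  0.    -1.   ] tilt 0.3 az 2.9 F [ 0.2  0.9 -0.2] w 0.0851 q [-0.09  0.4   1.57  0.    1.16 -0.33]
[-0.2143 -0.0108  0.0061]
```

>>> apply_moves([
  {"dp":[-0.047,-0.004,-0.019],"turn":0,"grip":0.085},
  {"dp":[-0.047,-0.004,-0.019],"turn":0,"grip":0.085},
  {"dp":[-0.047,-0.004,-0.019],"turn":0,"grip":0.085},
  {"dp":[-0.047,-0.004,-0.019],"turn":0,"grip":0.085},
  {"dp":[-0.047,-0.004,-0.019],"turn":0,"grip":0.085},
])

```text
time_s: 18.0
tool_pos: [0.6167, -0.2353, 0.3451]
orientation: [-0.001, 0.616, 0.788, 0.0]
contact_force: [0.8, -0.4, -0.1]
gripper_width: 0.0851
finger_force: 0.0
```

>>> apply_moves([
  {"dp":[-0.047,-0.004,-0.019],"turn":0,"grip":0.06},
  {"dp":[0,0,0],"turn":0,"grip":0.05},
  {"dp":[0,0,0],"turn":0,"grip":0.05},
])

```text
time_s: 18.3
tool_pos: [0.6241, -0.2801, 0.3627]
orientation: [-0.001, 0.616, 0.788, 0.0]
contact_force: [0.4, 0.5, -0.1]
gripper_width: 0.0497
finger_force: 0.0
```

```bash
python3 -c "
from h import *
info();c=cap('wrist','w4');print(proj(c,[.626,-.283,.135]),c['extrinsics'].tolist())"
```

```text
t 18.3 p [ 0.6241 -0.2801  0.3627] xT [-0.241  0.971  0.002] yT [ 0.971  0.241 -0.001] zT [-0.001  0.002 -1.   ] tilt 0.1 az 128.0 F [ 0.4  0.5 -0.1] w 0.0497 q [-0.49  0.54  1.11  0.    1.5  -0.73]
[[319.75565652 212.66075438]] [[0.9705600056762497, 0.24085883662309637, -0.0005442446963965543, -0.5380680347943299], [0.23273196647045022, -0.937225310203208, 0.25970088505297756, -0.46877554013303785], [0.06204117313944186, -0.2521819556095782, -0.9656889530798274, 0.37490907267999585], [0.0, 0.0, 0.0, 1.0]]
```

View pics/w4.png

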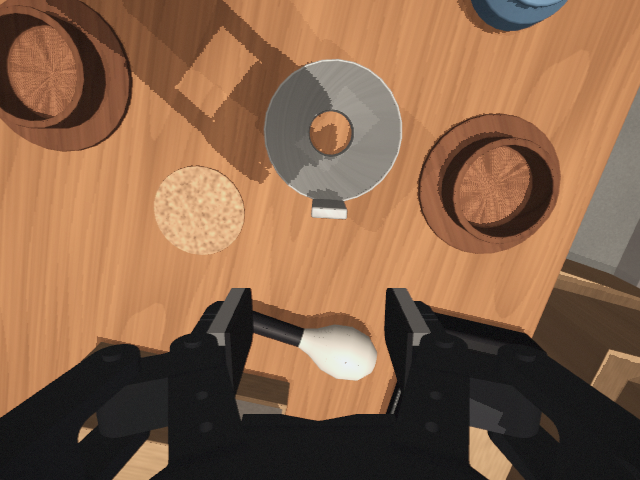

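```bash
python3 -c "
from h import *
from scipy.optimize import least_squares as L
c=cap('wrist'); info()
t=np.linspace(0,2*np.pi,200)
def ext(cc,x,y,R,z):
    p=proj(cc,np.c_[x+R*np.cos(t),y+R*np.sin(t),z+0*t]); return np.array([p[:,0].min(),p[:,0].max(),p[:,1].min(),p[:,1].max()])
for nm,Rr,z,o in(('fun',.066,.09,[264,402,59,200]),('coaster',.055,.004,[154,245,165,255])):
    q=L(lambda x:ext(c,*x,Rr,z)-o,[.55,-.1],x_scale=.01); print(nm,q.x.round(4),q.fun.round(1))
a=cv2.imread('pics/w4.png')[200:226,300:360]; m=(a.min(2)>170).astype(np.uint8)
ct=max(cv2.findContours(m,0,1)[0],key=cv2.contourArea); (u,v),wh,an=cv2.minAreaRect(ct); print(u+300,v+200,wh,an)
print('tab',plane(c,u+300,v+200,.135))
b=cv2.boxPoints(((u,v),wh,an))+[300,200]; 
w=np.array([plane(c,*k,.135)[:2] for k in b]);print(w.round(4))
for i in range(2): e=w[i+1]-w[i];print(np.linalg.norm(e).round(4),np.degrees(np.arctan2(e[1],e[0])).round(1))
"
```

```text
t 18.4 p [ 0.6241 -0.2784  0.3629] xT [-0.243  0.97   0.002] yT [ 0.97   0.243 -0.001] zT [-0.002  0.002 -1.   ] tilt 0.2 az 132.2 F [-0.  -0.1 -0.5] w 0.0502 q [-0.49  0.54  1.11  0.    1.5  -0.73]
fun [ 0.6217 -0.2129] [-0.7  0.7 -1.4  1.8]
coaster [ 0.4906 -0.341 ] [ 0.1 -0.1  0.4 -0.5]
328.91724395751953 212.90689754486084 (34.23494338989258, 9.336801528930664) 3.3664605617523193
tab [ 0.63382755 -0.28006542  0.135     ]
[[ 0.6197 -0.287 ]
 [ 0.6182 -0.2787]
 [ 0.6479 -0.2732]
 [ 0.6496 -0.2814]]
0.0084 100.5
0.0302 10.6
```

>>> apply_moves([
  {"dp":[0,0,0],"turn":-0.148,"grip":0.05},
  {"dp":[0,0,0],"turn":-0.148,"grip":0.05},
  {"dp":[0,0,0],"turn":-0.148,"grip":0.05},
  {"dp":[0,0,0],"turn":-0.148,"grip":0.05},
  {"dp":[0,0,0],"turn":-0.148,"grip":0.05},
])

```text
time_s: 18.9
tool_pos: [0.6243, -0.2777, 0.3637]
orientation: [-0.001, 0.285, 0.958, 0.001]
contact_force: [0.4, -0.1, 0.2]
gripper_width: 0.05
finger_force: 0.0
```

>>> apply_moves([
  {"dp":[0,0,0],"turn":-0.148,"grip":0.05},
  {"dp":[0,0,0],"turn":-0.148,"grip":0.05},
  {"dp":[0,0,0],"turn":-0.148,"grip":0.05},
  {"dp":[0,0,0],"turn":-0.148,"grip":0.05},
  {"dp":[0,0,0],"turn":-0.148,"grip":0.05},
])

```text
time_s: 19.4
tool_pos: [0.6243, -0.2777, 0.3637]
orientation: [-0.0, -0.081, 0.997, 0.001]
contact_force: [-1.7, 1.2, 1.1]
gripper_width: 0.0499
finger_force: 0.0
```

```bash
python3 -c "
from h import *
info();s,R=st();print(np.degrees(np.arctan2(R[1,1],R[0,1])));print(to([.6338,-.28,.2]))
g=cap('scene')
for n,u,v,z in(('remote',452,225,.01),('remote',490,260,.01),('maraca end',432,322,.02),('drawer',460,440,0),('drawertop',494,318,.12),('box left bot',560,325,0),('books',180,190,0.0),('books',110,228,0)): print(n,plane(g,u,v,z)[:2].round(3))"
```

```text
t 19.4 p [ 0.6243 -0.2777  0.3637] xT [-0.987 -0.161  0.001] yT [-0.161  0.987  0.002] zT [-0.001  0.001 -1.   ] tilt 0.1 az 123.1 F [-1.7  1.2  1.1] w 0.0499 q [-0.49  0.53  1.11  0.    1.5  -2.22]
99.25488664438194
[-0.0091 -0.004   0.1637]
remote [0.306 0.293]
remote [0.41  0.414]
maraca end [0.677 0.305]
drawer [0.937 0.417]
drawertop [0.696 0.431]
box left bot [0.564 0.604]
books [ 0.423 -0.553]
books [ 0.646 -0.657]
```

>>> apply_moves([
  {"dp":[-0.009,-0.004,0.04],"turn":-0.02,"grip":0.05},
  {"dp":[0,0,0.045],"turn":0,"grip":0.05},
  {"dp":[0,0,0.045],"turn":0,"grip":0.05},
  {"dp":[0,0,0.035],"turn":0,"grip":0.05},
  {"dp":[0,0,0],"turn":0,"grip":0.05},
])

```text
time_s: 19.95
tool_pos: [0.6317, -0.2795, 0.1937]
orientation: [-0.004, -0.086, 0.996, 0.003]
contact_force: [-0.8, -0.5, -0.1]
gripper_width: 0.0502
finger_force: 0.0
```

```bash
python3 -c "
from h import *
info();print(to([.6338,-.28,.122]))"
```

```text
t 19.9 p [ 0.6317 -0.2795  0.1937] xT [-0.985 -0.171  0.007] yT [-0.171  0.985  0.007] zT [-0.008  0.005 -1.   ] tilt 0.6 az 147.7 F [-0.8 -0.5 -0.1] w 0.0502 q [-0.48  0.67  1.29  0.    1.19 -2.23]
[-0.0025 -0.0013  0.0717]
```

>>> apply_moves([
  {"dp":[-0.001,-0.001,0.025],"turn":0,"grip":0.05},
  {"dp":[0,0,0.025],"turn":0,"grip":0.05},
  {"dp":[0,0,0.021],"turn":0,"grip":0.05},
  {"dp":[0,0,0],"turn":0,"grip":0.05},
  {"dp":[0,0,0],"turn":0,"grip":0.05},
])

```text
time_s: 20.45
tool_pos: [0.6358, -0.2825, 0.1304]
orientation: [0.001, -0.086, 0.996, -0.0]
contact_force: [0.6, 0.5, 1.2]
gripper_width: 0.0497
finger_force: 0.0
```

>>> apply_moves([
  {"dp":[0,0,0],"turn":0,"grip":0.03},
  {"dp":[0,0,0],"turn":0,"grip":0.02},
  {"dp":[0,0,0],"turn":0,"grip":0.005},
  {"dp":[0,0,0],"turn":0,"grip":0.005},
  {"dp":[0,0,0],"turn":0,"grip":0.005},
], grip_force=60)

```text
time_s: 20.95
tool_pos: [0.6354, -0.2828, 0.1296]
orientation: [0.001, -0.087, 0.996, -0.0]
contact_force: [-0.0, 0.4, 7.1]
gripper_width: 0.0089
finger_force: 60.2
```

```bash
python3 -c "
from h import *
info();print(to([.6338,-.28,.122]))"
```

```text
t 20.9 p [ 0.6354 -0.2828  0.1296] xT [-0.985 -0.173 -0.001] yT [-0.173  0.985 -0.   ] zT [ 0.001  0.    -1.   ] tilt 0.1 az 4.0 F [-0.   0.4  7.1] w 0.0089 q [-0.49  0.74  1.33  0.    1.07 -2.23]
[0.0011 0.003  0.0076]
```

>>> apply_moves([
  {"dp":[0,0,-0.04],"turn":0,"grip":0.005},
  {"dp":[0,0,-0.045],"turn":0,"grip":0.005},
  {"dp":[0,0,-0.045],"turn":0,"grip":0.005},
  {"dp":[0,0,-0.04],"turn":0,"grip":0.005},
  {"dp":[0,0,0],"turn":0.1,"grip":0.005},
])

```text
time_s: 21.45
tool_pos: [0.6363, -0.2834, 0.3054]
orientation: [0.004, -0.036, 0.999, -0.002]
contact_force: [0.1, -0.1, -1.1]
gripper_width: 0.0091
finger_force: 59.6
```

>>> apply_moves([
  {"dp":[0,0,0],"turn":0.14,"grip":0.005},
  {"dp":[0,0,0],"turn":0.14,"grip":0.005},
  {"dp":[0,0,0],"turn":0.14,"grip":0.005},
  {"dp":[0,0,0],"turn":0.14,"grip":0.005},
  {"dp":[0,0,0],"turn":0.14,"grip":0.005},
])

```text
time_s: 21.95
tool_pos: [0.6348, -0.2826, 0.2982]
orientation: [-0.0, 0.311, 0.95, 0.0]
contact_force: [-0.2, 0.2, -1.8]
gripper_width: 0.0088
finger_force: 59.6
```

>>> apply_moves([
  {"dp":[0,0,0],"turn":0.14,"grip":0.005},
  {"dp":[0,0,0],"turn":0.14,"grip":0.005},
  {"dp":[0,0,0],"turn":0.14,"grip":0.005},
  {"dp":[0,0,0],"turn":0.14,"grip":0.005},
  {"dp":[0,0,0],"turn":0.14,"grip":0.005},
])

```text
time_s: 22.45
tool_pos: [0.6348, -0.2826, 0.2982]
orientation: [-0.001, 0.618, 0.786, 0.0]
contact_force: [0.7, 0.5, -1.3]
gripper_width: 0.0092
finger_force: 59.6
```

>>> apply_moves([
  {"dp":[0,0,0],"turn":0.14,"grip":0.005},
  {"dp":[0,0,0],"turn":0.14,"grip":0.005},
  {"dp":[0,0,0],"turn":0.14,"grip":0.005},
  {"dp":[0,0,0],"turn":0.14,"grip":0.005},
  {"dp":[0,0,0],"turn":0,"grip":0.005},
])

```text
time_s: 22.95
tool_pos: [0.6348, -0.2826, 0.2982]
orientation: [-0.001, 0.81, 0.586, 0.0]
contact_force: [-0.9, -0.3, -1.7]
gripper_width: 0.0089
finger_force: 59.6
```

```bash
python3 -c "
from h import *
info();print(to([.5143,.0155,.3]))"
```

```text
t 22.9 p [ 0.6348 -0.2826  0.2982] xT [0.312 0.95  0.001] yT [ 0.95  -0.312 -0.001] zT [-0.     0.001 -1.   ] tilt 0.1 az 113.7 F [-0.9 -0.3 -1.7] w 0.0089 q [-0.49  0.59  1.17  0.    1.38 -0.17]
[ 0.2455 -0.2076 -0.0014]
```

>>> apply_moves([
  {"dp":[0.0307,-0.026,0],"turn":0,"grip":0.005},
  {"dp":[0.0307,-0.026,0],"turn":0,"grip":0.005},
  {"dp":[0.0307,-0.026,0],"turn":0,"grip":0.005},
  {"dp":[0.0307,-0.026,0],"turn":0,"grip":0.005},
  {"dp":[0.0307,-0.026,0],"turn":0,"grip":0.005},
])

```text
time_s: 23.45
tool_pos: [0.558, -0.095, 0.2986]
orientation: [-0.0, 0.808, 0.589, 0.0]
contact_force: [1.0, 1.2, -0.6]
gripper_width: 0.0086
finger_force: 59.6
```

>>> apply_moves([
  {"dp":[0.0307,-0.026,0],"turn":0,"grip":0.005},
  {"dp":[0.0307,-0.026,0],"turn":0,"grip":0.005},
  {"dp":[0.0307,-0.026,0],"turn":0,"grip":0.005},
  {"dp":[0,0,0],"turn":0,"grip":0.005},
  {"dp":[0,0,0],"turn":0,"grip":0.005},
])

```text
time_s: 23.95
tool_pos: [0.5133, 0.0159, 0.2989]
orientation: [-0.0, 0.808, 0.589, 0.0]
contact_force: [-0.3, -0.4, -1.4]
gripper_width: 0.009
finger_force: 59.6
```

```bash
python3 -c "
from h import *
s=cap('side','s5'); g=cap('scene','g5')
info();print(to([.5143,.0155,.3]))
import cv2
a=[cv2.imread('pics/%s.png'%n) for n in('s5','g5')]
o=np.zeros((600,800,3),np.uint8)
o[:,:400]=cv2.resize(a[0][110:310,260:393],(400,600))
o[:,400:]=cv2.resize(a[1][110:310,265:398],(400,600))
cv2.imwrite('pics/m5.png',o)"
```

```text
t 24.1 p [0.5137 0.0148 0.2987] xT [0.309 0.951 0.001] yT [ 0.951 -0.309  0.   ] zT [ 0.     0.001 -1.   ] tilt 0.0 az 61.3 F [ 0.7 -1.  -1.4] w 0.0087 q [-0.06  0.24  1.69  0.    1.21  0.25]
[ 0.0009  0.0003 -0.0013]
```

View pics/m5.png

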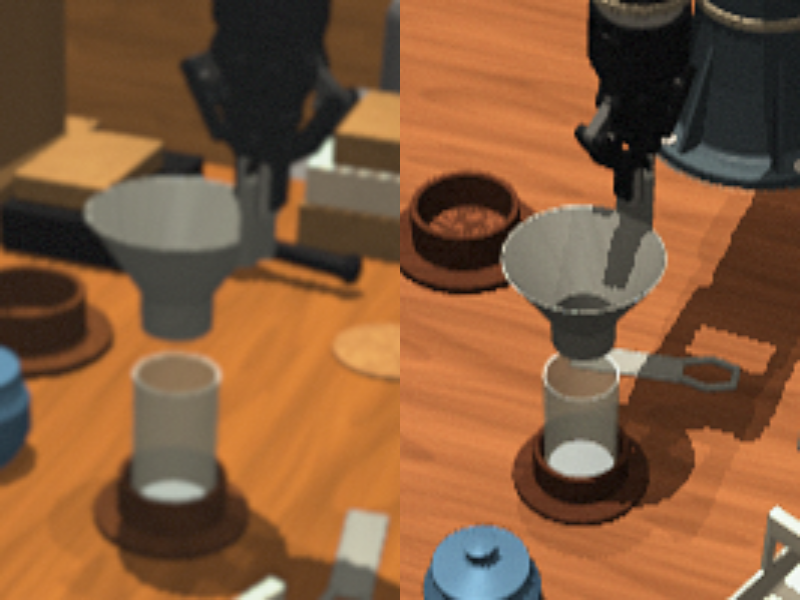

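>>> apply_moves([
  {"dp":[-0.0018,0.0012,0.02],"turn":0,"grip":0.005},
  {"dp":[0,0,0.02],"turn":0,"grip":0.005},
  {"dp":[0,0,0.01],"turn":0,"grip":0.005},
  {"dp":[0,0,0],"turn":0,"grip":0.005},
])

```text
time_s: 24.45
tool_pos: [0.5137, 0.0127, 0.2474]
orientation: [-0.001, 0.81, 0.587, -0.001]
contact_force: [-0.1, -0.0, -1.7]
gripper_width: 0.0093
finger_force: 59.6
```

>>> apply_moves([
  {"dp":[0,0,0.01],"turn":0,"grip":0.005},
  {"dp":[0,0,0.005],"turn":0,"grip":0.005},
  {"dp":[0,0,0],"turn":0,"grip":0.005},
])

```text
time_s: 24.75
tool_pos: [0.5139, 0.0133, 0.2331]
orientation: [-0.001, 0.809, 0.587, -0.0]
contact_force: [-0.2, 0.1, -1.5]
gripper_width: 0.0089
finger_force: 59.5
```

```bash
python3 -c "
from h import *
info()
s=cap('side','s6'); g=cap('scene','g6')
import cv2
a=[cv2.imread('pics/%s.png'%n) for n in('s6','g6')]
o=np.zeros((450,600,3),np.uint8)
o[:,:300]=cv2.resize(a[0][150:300,270:370],(300,450))
o[:,300:]=cv2.resize(a[1][150:300,275:375],(300,450))
cv2.imwrite('pics/m6.png',o)"
```

```text
t 24.8 p [0.5139 0.0133 0.2331] xT [0.31  0.951 0.001] yT [ 0.951 -0.31  -0.001] zT [-0.001  0.001 -1.   ] tilt 0.1 az 128.0 F [-0.2  0.1 -1.5] w 0.0089 q [-0.07  0.31  1.77  0.    1.07  0.25]
```

>>> apply_moves([
  {"dp":[0,0,0.006],"turn":0,"grip":0.005},
  {"dp":[0,0,0.002],"turn":0,"grip":0.005},
  {"dp":[0,0,0],"turn":0,"grip":0.005},
])

```text
time_s: 25.15
tool_pos: [0.5144, 0.0133, 0.2259]
orientation: [0.0, 0.809, 0.587, 0.001]
contact_force: [0.2, -0.7, 2.5]
gripper_width: 0.0094
finger_force: 60.2
```

>>> apply_moves([
  {"dp":[0,0,0],"turn":0,"grip":0.02},
  {"dp":[0,0,0],"turn":0,"grip":0.03},
  {"dp":[0,0,0],"turn":0,"grip":0.03},
  {"dp":[0,0,-0.03],"turn":0,"grip":0.03},
  {"dp":[0,0,-0.05],"turn":0,"grip":0.03},
])

```text
time_s: 25.65
tool_pos: [0.5128, 0.0133, 0.3041]
orientation: [-0.002, 0.809, 0.587, -0.002]
contact_force: [-0.5, -0.4, 0.3]
gripper_width: 0.0299
finger_force: 0.0
```

```bash
python3 -c "
from h import *
info()
s=cap('side','s6'); g=cap('scene','g6')
import cv2
a=[cv2.imread('pics/%s.png'%n) for n in('s6','g6')]
o=np.zeros((450,760,3),np.uint8)
o[:,:300]=cv2.resize(a[0][150:300,270:370],(300,450))
o[:,300:]=cv2.resize(a[1][150:345,285:485],(460,450))
cv2.imwrite('pics/m6.png',o)"
```

```text
t 25.6 p [0.5128 0.0133 0.3041] xT [ 0.31   0.951 -0.001] yT [ 0.951 -0.31  -0.006] zT [-0.006  0.001 -1.   ] tilt 0.3 az 168.5 F [-0.5 -0.4  0.3] w 0.0299 q [-0.07  0.24  1.68  0.    1.23  0.25]
```

View pics/m6.png

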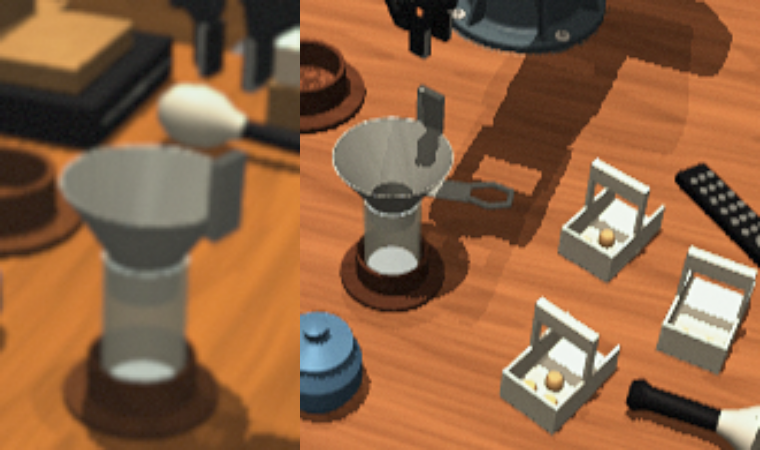

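```bash
cat > bars.py <<'E'
from h import *
def bars(guess):
    g=cap('scene'); im=g['color'].astype(int)
    m=((im.min(2)>195)).astype(np.uint8)
    n,lab,stt,cen=cv2.connectedComponentsWithStats(m)
    out=[]
    for i in range(1,n):
        if stt[i,4]<25 or stt[i,4]>400: continue
        ys,xs=np.where(lab==i)
        P=np.array([plane(g,x,y,.115)[:2] for x,y in zip(xs,ys)])
        rc=cv2.minAreaRect((P*1000).astype(np.float32)); w=sorted(rc[1])
        d=np.linalg.svd(P-P.mean(0))[2][0]; a=np.degrees(np.arctan2(d[1],d[0]))%180
        c=np.array(rc[0])/1000
        if 55<w[1]<95 and w[0]<28: out.append((c.round(4),round(a,1),np.round(w,0),int(stt[i,4]),cen[i].round(0)))
    return out
if __name__=='__main__':
    for b in bars(None): print(*b)
E
python3 bars.py; python3 -c "
from h import *
g=cap('scene')
for p in((322,230),(377,235),(372,228)): print(plane(g,*p,.008)[:2].round(3))"
```

```text
[0.4499 0.2236] 67.9 [11. 71.] 79 [424. 226.]
[0.5444 0.3538] 80.5 [11. 72.] 97 [468. 263.]
[0.6764 0.2158] 66.1 [11. 72.] 115 [401. 288.]
[0.6828 0.5701] 90.4 [ 5. 95.] 79 [560. 332.]
[ 0.452 -0.06 ]
[0.418 0.096]
[0.395 0.075]
```

>>> apply_moves([
  {"dp":[0.0405,0.0155,0],"turn":0,"grip":0.05},
  {"dp":[0.0405,0.0155,0],"turn":0,"grip":0.06},
  {"dp":[0.0405,0.0155,0],"turn":0,"grip":0.06},
  {"dp":[0.0405,0.0155,0],"turn":0,"grip":0.06},
  {"dp":[0.0405,0.0155,0],"turn":0,"grip":0.06},
])

```text
time_s: 26.35
tool_pos: [0.651, 0.1832, 0.3038]
orientation: [-0.001, 0.809, 0.587, -0.001]
contact_force: [-0.0, -0.5, -0.0]
gripper_width: 0.0603
finger_force: 0.0
```

>>> apply_moves([
  {"dp":[0.0405,0.0155,0],"turn":0,"grip":0.06},
  {"dp":[0,0,0.04],"turn":0.1,"grip":0.06},
  {"dp":[0,0,0.04],"turn":0,"grip":0.06},
  {"dp":[0,0,0.04],"turn":0,"grip":0.06},
  {"dp":[0,0,0],"turn":0,"grip":0.06},
])

```text
time_s: 26.85
tool_pos: [0.6747, 0.2148, 0.178]
orientation: [-0.002, 0.838, 0.546, -0.006]
contact_force: [0.3, -0.7, -0.1]
gripper_width: 0.0601
finger_force: 0.0
```

```bash
python3 -c "
from h import *
info();print(to([.6764,.2158,.105]))"; python3 bars.py
```

```text
t 26.9 p [0.6747 0.2148 0.178 ] xT [ 0.404  0.915 -0.007] yT [ 0.915 -0.404 -0.01 ] zT [-0.012 -0.002 -1.   ] tilt 0.7 az -169.7 F [ 0.3 -0.7 -0.1] w 0.0601 q [0.24 0.72 1.25 0.   1.19 0.66]
[0.0021 0.0019 0.073 ]
[0.5448 0.3537] 80.8 [12. 72.] 97 [468. 263.]
```

>>> apply_moves([
  {"dp":[0.001,0.001,0.03],"turn":0,"grip":0.06},
  {"dp":[0,0,0.025],"turn":0,"grip":0.06},
  {"dp":[0,0,0.02],"turn":0,"grip":0.06},
  {"dp":[0,0,0],"turn":0,"grip":0.06},
  {"dp":[0,0,0],"turn":0,"grip":0.06},
])

```text
time_s: 27.4
tool_pos: [0.6801, 0.2163, 0.113]
orientation: [0.0, 0.838, 0.546, 0.001]
contact_force: [-0.2, -0.4, 0.9]
gripper_width: 0.06
finger_force: 0.0
```

>>> apply_moves([
  {"dp":[0,0,0],"turn":0,"grip":0.04},
  {"dp":[0,0,0],"turn":0,"grip":0.02},
  {"dp":[0,0,0],"turn":0,"grip":0.005},
  {"dp":[0,0,0],"turn":0,"grip":0.005},
  {"dp":[0,0,0],"turn":0,"grip":0.005},
], grip_force=60)

```text
time_s: 27.9
tool_pos: [0.6791, 0.2161, 0.1107]
orientation: [-0.0, 0.838, 0.546, 0.0]
contact_force: [-0.5, -0.3, -1.5]
gripper_width: 0.0109
finger_force: 59.4
```

```bash
python3 -c "
from h import *
info();print(to([.49,.48,.105]))"
```

```text
t 27.9 p [0.6791 0.2161 0.1107] xT [0.404 0.915 0.001] yT [ 0.915 -0.404 -0.   ] zT [-0.     0.001 -1.   ] tilt 0.0 az 104.2 F [-0.5 -0.3 -1.5] w 0.0109 q [0.24 0.79 1.28 0.   1.07 0.66]
[ 0.1652 -0.2795  0.0059]
```

>>> apply_moves([
  {"dp":[0,0,-0.03],"turn":0,"grip":0.005},
  {"dp":[0,0,-0.04],"turn":0,"grip":0.005},
  {"dp":[0,0,-0.04],"turn":0,"grip":0.005},
  {"dp":[0,0,-0.04],"turn":0,"grip":0.005},
  {"dp":[0.0236,-0.03,-0.01],"turn":0,"grip":0.005},
])

```text
time_s: 28.4
tool_pos: [0.6638, 0.2471, 0.276]
orientation: [0.001, 0.839, 0.544, 0.004]
contact_force: [0.4, 0.9, -1.7]
gripper_width: 0.0107
finger_force: 59.5
```

>>> apply_moves([
  {"dp":[0.0236,-0.04,0],"turn":0,"grip":0.005},
  {"dp":[0.0236,-0.042,0],"turn":0,"grip":0.005},
  {"dp":[0.0236,-0.042,0],"turn":0,"grip":0.005},
  {"dp":[0.0236,-0.042,0],"turn":0,"grip":0.005},
  {"dp":[0.0236,-0.042,0],"turn":0,"grip":0.005},
])

```text
time_s: 28.9
tool_pos: [0.5171, 0.4429, 0.2708]
orientation: [-0.0, 0.838, 0.546, 0.0]
contact_force: [1.0, 0.2, -1.8]
gripper_width: 0.0112
finger_force: 59.5
```

>>> apply_moves([
  {"dp":[0.0236,-0.04,0],"turn":0,"grip":0.005},
  {"dp":[0,0,0],"turn":-0.1,"grip":0.005},
  {"dp":[0,0,0.03],"turn":0,"grip":0.005},
  {"dp":[0,0,0.03],"turn":0,"grip":0.005},
  {"dp":[0,0,0],"turn":0,"grip":0.005},
])

```text
time_s: 29.4
tool_pos: [0.4899, 0.4781, 0.2065]
orientation: [0.0, 0.809, 0.587, -0.004]
contact_force: [-0.3, -0.5, -1.9]
gripper_width: 0.0106
finger_force: 59.5
```

```bash
python3 -c "
from h import *
info();print(to([.49,.48,.112]))"; python3 bars.py
```

```text
t 29.4 p [0.4899 0.4781 0.2065] xT [ 0.31   0.951 -0.006] yT [ 0.951 -0.31  -0.004] zT [-0.006 -0.004 -1.   ] tilt 0.4 az -144.0 F [-0.3 -0.5 -1.9] w 0.0106 q [0.71 0.64 1.3  0.   1.2  1.02]
[ 0.0023 -0.0001  0.0945]
[0.4499 0.2236] 67.9 [11. 71.] 79 [424. 226.]
[0.5444 0.3538] 80.5 [11. 72.] 97 [468. 263.]
[0.6828 0.5701] 90.3 [ 5. 95.] 77 [560. 332.]
```

>>> apply_moves([
  {"dp":[0,0,0.03],"turn":0,"grip":0.005},
  {"dp":[0,0,0.03],"turn":0,"grip":0.005},
  {"dp":[0,0,0.02],"turn":0,"grip":0.005},
  {"dp":[0,0,0.01],"turn":0,"grip":0.005},
  {"dp":[0,0,0],"turn":0,"grip":0.005},
])

```text
time_s: 29.95
tool_pos: [0.4917, 0.4795, 0.1212]
orientation: [-0.0, 0.809, 0.587, 0.0]
contact_force: [-0.8, 0.2, -2.1]
gripper_width: 0.0113
finger_force: 59.5
```

>>> apply_moves([
  {"dp":[0,0,0.005],"turn":0,"grip":0.005},
  {"dp":[0,0,0],"turn":0,"grip":0.005},
  {"dp":[0,0,0],"turn":0,"grip":0.03},
  {"dp":[0,0,0],"turn":0,"grip":0.05},
  {"dp":[0,0,0],"turn":0,"grip":0.05},
])

```text
time_s: 30.45
tool_pos: [0.4917, 0.4796, 0.1166]
orientation: [-0.0, 0.809, 0.587, 0.001]
contact_force: [0.4, -0.3, -0.8]
gripper_width: 0.0499
finger_force: 0.0
```

>>> apply_moves([
  {"dp":[0,0,-0.04],"turn":0,"grip":0.05},
  {"dp":[0,0,-0.05],"turn":0,"grip":0.05},
  {"dp":[0,0,-0.05],"turn":0,"grip":0.05},
  {"dp":[0,0,-0.05],"turn":0,"grip":0.05},
  {"dp":[0,0,0],"turn":0,"grip":0.05},
])

```text
time_s: 30.95
tool_pos: [0.493, 0.4806, 0.3146]
orientation: [-0.001, 0.809, 0.587, 0.007]
contact_force: [0.0, 0.7, 0.1]
gripper_width: 0.05
finger_force: 0.0
```

```bash
python3 -c "
from h import *
info();print(to([.262,.806,.4]))"; python3 bars.py
```

```text
t 30.9 p [0.493  0.4806 0.3146] xT [0.31  0.951 0.012] yT [ 0.951 -0.31   0.006] zT [ 0.01   0.009 -1.   ] tilt 0.8 az 42.8 F [0.  0.7 0.1] w 0.05 q [0.7  0.56 1.18 0.   1.39 1.02]
[ 0.2387 -0.32   -0.0847]
[0.4499 0.2236] 68.1 [11. 71.] 80 [424. 226.]
[0.5444 0.3538] 80.5 [11. 72.] 97 [468. 263.]
[0.6819 0.5701] 90.3 [ 6. 95.] 80 [560. 332.]
```

>>> apply_moves([
  {"dp":[0.03,-0.04,-0.012],"turn":0,"grip":0.05},
  {"dp":[0.03,-0.04,-0.012],"turn":0,"grip":0.05},
  {"dp":[0.03,-0.04,-0.012],"turn":0,"grip":0.05},
  {"dp":[0.03,-0.04,-0.012],"turn":0,"grip":0.05},
  {"dp":[0.03,-0.04,-0.012],"turn":0,"grip":0.05},
])

```text
time_s: 31.5
tool_pos: [0.3504, 0.6795, 0.3637]
orientation: [0.0, 0.809, 0.587, -0.0]
contact_force: [0.5, -1.1, -0.3]
gripper_width: 0.05
finger_force: 0.0
```

>>> apply_moves([
  {"dp":[0.03,-0.04,-0.012],"turn":0,"grip":0.05},
  {"dp":[0.03,-0.04,-0.012],"turn":0,"grip":0.05},
  {"dp":[0.03,-0.04,-0.012],"turn":0,"grip":0.05},
  {"dp":[0.05,0,-0.01],"turn":0,"grip":0.05},
  {"dp":[0.05,0,-0.01],"turn":0,"grip":0.05},
])

```text
time_s: 32.0
tool_pos: [0.289, 0.8101, 0.3828]
orientation: [-0.011, 0.809, 0.588, 0.015]
contact_force: [0.4, -0.4, 3.3]
gripper_width: 0.0502
finger_force: 0.0
```

>>> apply_moves([
  {"dp":[0.05,0,0],"turn":0,"grip":0.05},
  {"dp":[0.05,0,0],"turn":0,"grip":0.05},
  {"dp":[0.05,0,0],"turn":0,"grip":0.05},
  {"dp":[0.05,0,0],"turn":0,"grip":0.05},
  {"dp":[0.05,0,0],"turn":0,"grip":0.05},
])

```text
time_s: 32.5
tool_pos: [0.3028, 0.8636, 0.334]
orientation: [-0.051, 0.806, 0.585, 0.074]
contact_force: [-0.2, 0.4, -0.6]
gripper_width: 0.0503
finger_force: 0.0
```

>>> apply_moves([
  {"dp":[0.05,0,0],"turn":0,"grip":0.05},
  {"dp":[0.05,0,0],"turn":0,"grip":0.05},
  {"dp":[0.05,0,0],"turn":0,"grip":0.05},
  {"dp":[0.05,0,0],"turn":0,"grip":0.05},
  {"dp":[0.05,0,0],"turn":0,"grip":0.05},
])

```text
time_s: 33.0
tool_pos: [0.3118, 0.9037, 0.3236]
orientation: [-0.092, 0.799, 0.58, 0.133]
contact_force: [0.1, -0.6, 0.5]
gripper_width: 0.0501
finger_force: 0.0
```

```bash
python3 -c "
from h import *
info()"; python3 bars.py
```

```text
t 33.0 p [0.3118 0.9037 0.3236] xT [0.293 0.901 0.319] yT [ 0.95  -0.311  0.007] zT [ 0.105  0.301 -0.948] tilt 18.6 az 70.7 F [ 0.1 -0.6  0.5] w 0.0501 q [1.19 1.2  0.01 0.02 1.61 1.5 ]
[0.4499 0.2236] 67.9 [11. 71.] 79 [424. 226.]
[0.4928 0.4779] 72.4 [12. 73.] 96 [523. 261.]
[0.5444 0.3538] 80.5 [11. 72.] 97 [468. 263.]
[0.6828 0.5701] 90.5 [ 5. 95.] 78 [560. 332.]
```

>>> apply_moves([
  {"dp":[0.05,0,0],"turn":0,"grip":0.05},
  {"dp":[0.05,0,0],"turn":0,"grip":0.05},
  {"dp":[0.05,0,0],"turn":0,"grip":0.05},
  {"dp":[0.05,0,0],"turn":0,"grip":0.05},
  {"dp":[0.05,0,0],"turn":0,"grip":0.05},
])

```text
time_s: 33.55
tool_pos: [0.3177, 0.9324, 0.3506]
orientation: [-0.134, 0.787, 0.571, 0.193]
contact_force: [0.0, 0.1, 0.1]
gripper_width: 0.0501
finger_force: 0.0
```

>>> apply_moves([
  {"dp":[0.05,0,0.02],"turn":0,"grip":0.05},
  {"dp":[0.05,0,0.02],"turn":0,"grip":0.05},
  {"dp":[0.05,0,0.02],"turn":0,"grip":0.05},
  {"dp":[0.05,0,0.02],"turn":0,"grip":0.05},
  {"dp":[0.05,0,0.02],"turn":0,"grip":0.05},
])

```text
time_s: 34.05
tool_pos: [0.3295, 0.9747, 0.3228]
orientation: [-0.173, 0.771, 0.56, 0.248]
contact_force: [-0.0, 0.2, 0.4]
gripper_width: 0.0501
finger_force: 0.0
```

```bash
python3 -c "
from h import *
info()"
```

```text
t 34.0 p [0.3295 0.9747 0.3228] xT [0.25  0.778 0.576] yT [ 0.95  -0.313  0.01 ] zT [ 0.188  0.545 -0.817] tilt 35.2 az 70.9 F [-0.   0.2  0.4] w 0.0501 q [1.19 1.23 0.01 0.03 1.28 1.51]
```

>>> apply_moves([
  {"dp":[0.045,0,0.02],"turn":0,"grip":0.05},
  {"dp":[0.045,0,0.02],"turn":0,"grip":0.05},
  {"dp":[0.045,0,0.02],"turn":0,"grip":0.05},
  {"dp":[0.045,0,0.02],"turn":0,"grip":0.05},
  {"dp":[0.045,0,0.02],"turn":0,"grip":0.05},
])

```text
time_s: 34.55
tool_pos: [0.3374, 1.0042, 0.3253]
orientation: [-0.21, 0.753, 0.547, 0.299]
contact_force: [0.8, 0.4, 1.0]
gripper_width: 0.0497
finger_force: 0.0
```

>>> apply_moves([
  {"dp":[0.045,0,0.02],"turn":0,"grip":0.05},
  {"dp":[0.045,0,0.02],"turn":0,"grip":0.05},
  {"dp":[0.045,0,0.02],"turn":0,"grip":0.05},
  {"dp":[0.045,0,0.02],"turn":0,"grip":0.05},
  {"dp":[0.045,0,0.02],"turn":0,"grip":0.05},
])

```text
time_s: 35.05
tool_pos: [0.3416, 1.022, 0.3581]
orientation: [-0.244, 0.733, 0.532, 0.347]
contact_force: [-0.5, 0.1, 0.5]
gripper_width: 0.0501
finger_force: 0.0
```

>>> apply_moves([
  {"dp":[0.045,0,0.02],"turn":0,"grip":0.05},
  {"dp":[0.045,0,0.02],"turn":0,"grip":0.05},
  {"dp":[0.045,0,0.02],"turn":0,"grip":0.05},
  {"dp":[0.045,0,0.02],"turn":0,"grip":0.05},
  {"dp":[0.045,0,0.02],"turn":0,"grip":0.05},
])

```text
time_s: 35.55
tool_pos: [0.3425, 1.0295, 0.4129]
orientation: [-0.275, 0.711, 0.517, 0.39]
contact_force: [0.6, 0.6, 0.4]
gripper_width: 0.0499
finger_force: 0.0
```

```bash
python3 -c "
from h import *
info()"
```

```text
t 35.5 p [0.3425 1.0295 0.4129] xT [0.162 0.521 0.838] yT [ 0.949 -0.315  0.012] zT [ 0.27   0.794 -0.545] tilt 56.9 az 71.2 F [0.6 0.6 0.4] w 0.0499 q [1.2  1.21 0.01 0.05 0.93 1.5 ]
```

>>> apply_moves([
  {"dp":[0.035,0,0.035],"turn":0,"grip":0.05},
  {"dp":[0.035,0,0.035],"turn":0,"grip":0.05},
  {"dp":[0.035,0,0.035],"turn":0,"grip":0.05},
  {"dp":[0.035,0,0.035],"turn":0,"grip":0.05},
  {"dp":[0.035,0,0.035],"turn":0,"grip":0.05},
])

```text
time_s: 36.05
tool_pos: [0.3489, 1.0508, 0.4079]
orientation: [-0.303, 0.688, 0.501, 0.429]
contact_force: [-0.1, -0.6, -0.4]
gripper_width: 0.0499
finger_force: 0.0
```

>>> apply_moves([
  {"dp":[0.035,0,0.035],"turn":0,"grip":0.05},
  {"dp":[0.035,0,0.035],"turn":0,"grip":0.05},
  {"dp":[0.035,0,0.035],"turn":0,"grip":0.05},
  {"dp":[0.035,0,0.035],"turn":0,"grip":0.05},
  {"dp":[0.035,0,0.035],"turn":0,"grip":0.05},
])

```text
time_s: 36.55
tool_pos: [0.3513, 1.0601, 0.431]
orientation: [-0.328, 0.666, 0.485, 0.463]
contact_force: [1.1, -0.3, -0.5]
gripper_width: 0.0497
finger_force: 0.0
```

```bash
python3 -c "
from h import *
info()"
```

```text
t 36.5 p [0.3513 1.0601 0.431 ] xT [0.102 0.343 0.934] yT [ 0.949 -0.315  0.012] zT [ 0.299  0.885 -0.357] tilt 69.1 az 71.4 F [ 1.1 -0.3 -0.5] w 0.0497 q [1.2  1.24 0.01 0.07 0.69 1.49]
```

```bash
python3 -c "
from h import *
print(to([.449,.221,.30])/19)"
```

```text
[-0.02106316  0.01871053 -0.03507895]
```

>>> apply_moves([
  {"dp":[-0.021,0.0187,-0.035],"turn":0,"grip":0.05},
  {"dp":[-0.021,0.0187,-0.035],"turn":0,"grip":0.05},
  {"dp":[-0.021,0.0187,-0.035],"turn":0,"grip":0.05},
  {"dp":[-0.021,0.0187,-0.035],"turn":0,"grip":0.05},
  {"dp":[-0.021,0.0187,-0.035],"turn":0,"grip":0.05},
])

```text
time_s: 37.05
tool_pos: [0.3724, 0.9212, 0.4118]
orientation: [-0.331, 0.662, 0.49, 0.46]
contact_force: [0.3, 0.5, 1.3]
gripper_width: 0.0505
finger_force: 0.0
```

>>> apply_moves([
  {"dp":[-0.021,0.0187,-0.035],"turn":0,"grip":0.05},
  {"dp":[-0.021,0.0187,-0.035],"turn":0,"grip":0.05},
  {"dp":[-0.021,0.0187,-0.035],"turn":0,"grip":0.05},
  {"dp":[-0.021,0.0187,-0.035],"turn":0,"grip":0.05},
  {"dp":[-0.021,0.0187,-0.035],"turn":0,"grip":0.05},
])

```text
time_s: 37.55
tool_pos: [0.3956, 0.7548, 0.3854]
orientation: [-0.333, 0.661, 0.493, 0.457]
contact_force: [1.4, 0.0, 0.5]
gripper_width: 0.0501
finger_force: 0.0
```

```bash
python3 -c "
from h import *
info();print(to([.449,.221,.30])/10)"
```

```text
t 37.5 p [0.3956 0.7548 0.3854] xT [0.096 0.348 0.933] yT [ 0.957 -0.291  0.01 ] zT [ 0.275  0.891 -0.36 ] tilt 68.9 az 72.9 F [1.4 0.  0.5] w 0.0501 q [ 0.95  0.52  1.45  1.62  0.3  -0.18]
[-0.02601  0.02055 -0.04303]
```

>>> apply_moves([
  {"dp":[-0.022,0.017,-0.036],"turn":0,"grip":0.05},
  {"dp":[-0.022,0.017,-0.036],"turn":0,"grip":0.05},
  {"dp":[-0.022,0.017,-0.036],"turn":0,"grip":0.05},
  {"dp":[-0.022,0.017,-0.036],"turn":0,"grip":0.05},
  {"dp":[-0.022,0.017,-0.036],"turn":0,"grip":0.05},
])

```text
time_s: 38.05
tool_pos: [0.4169, 0.5306, 0.3486]
orientation: [-0.333, 0.661, 0.494, 0.457]
contact_force: [1.1, 0.3, 0.2]
gripper_width: 0.0498
finger_force: 0.0
```

>>> apply_moves([
  {"dp":[-0.022,0.017,-0.036],"turn":0,"grip":0.05},
  {"dp":[-0.022,0.017,-0.036],"turn":0,"grip":0.05},
  {"dp":[-0.022,0.017,-0.036],"turn":0,"grip":0.05},
  {"dp":[-0.022,0.017,-0.036],"turn":0,"grip":0.05},
  {"dp":[0,0,0],"turn":0,"grip":0.05},
])

```text
time_s: 38.55
tool_pos: [0.4356, 0.3496, 0.3184]
orientation: [-0.331, 0.663, 0.492, 0.457]
contact_force: [0.9, 0.6, -0.5]
gripper_width: 0.0498
finger_force: 0.0
```

```bash
python3 -c "
from h import *
info();print(to([.449,.221,.25]))"; python3 bars.py
```

```text
t 38.5 p [0.4356 0.3496 0.3184] xT [0.099 0.349 0.932] yT [ 0.955 -0.296  0.01 ] zT [ 0.28   0.889 -0.363] tilt 68.7 az 72.5 F [ 0.9  0.6 -0.5] w 0.0498 q [ 0.23  0.2   2.12  1.65  0.93 -0.69]
[-0.1073  0.0502 -0.0857]
[-0.064   0.1771] 167.5 [13. 71.] 45 [442. 122.]
[0.4497 0.2237] 67.7 [10. 71.] 64 [424. 226.]
[0.4928 0.4779] 72.4 [12. 73.] 96 [523. 261.]
[0.5444 0.3538] 80.4 [11. 72.] 96 [468. 263.]
```

>>> apply_moves([
  {"dp":[-0.0268,0.0125,-0.0214],"turn":0,"grip":0.05},
  {"dp":[-0.0268,0.0125,-0.0214],"turn":0,"grip":0.05},
  {"dp":[-0.0268,0.0125,-0.0214],"turn":0,"grip":0.05},
  {"dp":[-0.0268,0.0125,-0.0214],"turn":0,"grip":0.05},
  {"dp":[0,0,0],"turn":0,"grip":0.05},
])

```text
time_s: 39.1
tool_pos: [0.4491, 0.2237, 0.249]
orientation: [-0.333, 0.662, 0.493, 0.456]
contact_force: [-0.6, -0.1, 0.7]
gripper_width: 0.0498
finger_force: 0.0
```

```bash
python3 -c "
from h import *
info();print(to([.449,.221,.15]),to([.449,.221,.103]))"
```

```text
t 39.1 p [0.4491 0.2237 0.249 ] xT [0.099 0.35  0.932] yT [ 0.956 -0.293  0.009] zT [ 0.276  0.89  -0.363] tilt 68.7 az 72.8 F [-0.6 -0.1  0.7] w 0.0498 q [-0.1   0.34  2.19  1.51  1.16 -0.92]
[-0.0932 -0.0001  0.0335] [-0.137  -0.0006  0.0506]
```

>>> apply_moves([
  {"dp":[-0.03,0,0.011],"turn":0,"grip":0.05},
  {"dp":[-0.03,0,0.011],"turn":0,"grip":0.05},
  {"dp":[-0.03,0,0.011],"turn":0,"grip":0.05},
  {"dp":[0,0,0],"turn":0,"grip":0.05},
])

```text
time_s: 39.5
tool_pos: [0.4478, 0.2245, 0.152]
orientation: [-0.334, 0.662, 0.494, 0.454]
contact_force: [0.0, -0.1, 0.3]
gripper_width: 0.0501
finger_force: 0.0
```

>>> apply_moves([
  {"dp":[-0.02,0,0.007],"turn":0,"grip":0.05},
  {"dp":[-0.017,0,0.007],"turn":0,"grip":0.05},
  {"dp":[-0.01,0,0.003],"turn":0,"grip":0.05},
  {"dp":[0,0,0],"turn":0,"grip":0.05},
])

```text
time_s: 39.9
tool_pos: [0.4487, 0.2227, 0.1048]
orientation: [-0.333, 0.661, 0.494, 0.456]
contact_force: [0.3, -0.5, 0.3]
gripper_width: 0.0498
finger_force: 0.0
```

```bash
python3 -c "
from h import *
info();print(to([.449,.221,.103]))"; python3 bars.py
```

```text
t 39.9 p [0.4487 0.2227 0.1048] xT [0.096 0.349 0.932] yT [ 0.957 -0.289  0.009] zT [ 0.273  0.891 -0.362] tilt 68.8 az 73.0 F [ 0.3 -0.5  0.3] w 0.0498 q [-0.11  0.71  2.2   1.67  1.17 -1.33]
[-0.0023  0.0007 -0.0008]
[0.4494 0.2239] 68.0 [11. 71.] 70 [425. 226.]
[0.4928 0.4779] 72.5 [12. 73.] 97 [523. 261.]
[0.5444 0.3538] 80.6 [11. 72.] 96 [468. 263.]
[0.6828 0.5701] 90.6 [ 5. 95.] 74 [560. 332.]
```

>>> apply_moves([
  {"dp":[0,0,0],"turn":0,"grip":0.03},
  {"dp":[0,0,0],"turn":0,"grip":0.015},
  {"dp":[0,0,0],"turn":0,"grip":0.005},
  {"dp":[0,0,0],"turn":0,"grip":0.005},
  {"dp":[0,0,0],"turn":0,"grip":0.005},
], grip_force=80)

```text
time_s: 40.45
tool_pos: [0.4489, 0.2222, 0.1052]
orientation: [-0.333, 0.661, 0.494, 0.457]
contact_force: [-0.5, -1.6, 7.8]
gripper_width: 0.0112
finger_force: 78.0
```

>>> apply_moves([
  {"dp":[0.01,0,-0.003],"turn":0,"grip":0.005},
  {"dp":[0.02,0,-0.008],"turn":0,"grip":0.005},
  {"dp":[0.03,0,-0.011],"turn":0,"grip":0.005},
  {"dp":[0.03,0,-0.011],"turn":0,"grip":0.005},
  {"dp":[0.03,0,-0.011],"turn":0,"grip":0.005},
])

```text
time_s: 40.95
tool_pos: [0.4477, 0.2249, 0.2337]
orientation: [-0.333, 0.662, 0.494, 0.456]
contact_force: [0.4, -0.6, -2.2]
gripper_width: 0.0113
finger_force: 77.9
```

>>> apply_moves([
  {"dp":[0.03,0,-0.011],"turn":0,"grip":0.005},
  {"dp":[0.03,0,-0.011],"turn":0,"grip":0.005},
  {"dp":[0.03,0,-0.011],"turn":0,"grip":0.005},
  {"dp":[0.02,0,-0.008],"turn":0,"grip":0.005},
  {"dp":[0,0,0],"turn":0,"grip":0.005},
])

```text
time_s: 41.45
tool_pos: [0.4475, 0.2268, 0.3525]
orientation: [-0.332, 0.66, 0.495, 0.457]
contact_force: [0.1, -0.8, -1.9]
gripper_width: 0.0109
finger_force: 77.9
```

```bash
cat > pour.py <<'E'
from h import *
# scoop frame in tool axes when level: built from present tool pose (assumes scoop level, y along h)
C=np.array([.579,-.0078]); 
def lip(R0,Rr,p):  # R0: tool R when scoop level, yaw from y_t
    y=R0[:,1].copy(); y[2]=0; y/=np.linalg.norm(y); S=np.c_[y,np.cross([0,0,1],y),[0,0,1]]
    gl=R0.T@S  # scoop axes in tool
    off=gl@(np.array([-65,0,14])-[-5,0,102])/1000
    return p+.003*Rr[:,2]+Rr@off, Rr@gl
if __name__=='__main__':
    s,R=st(); info(); np.save('R0.npy',R)
    L,S=lip(R,R,s['tool_pos']); print('lip now',L.round(4))
    ph=[0,-30,-60,-70,-80]
    for a in ph:
        Rr=R@Ro.from_euler('z',a,degrees=True).as_matrix()
        L,S=lip(R,Rr,np.zeros(3)); n=-S[:,0]; print(a,'lip rel TCP',L.round(4),'spout dir',n.round(2),'slope',np.degrees(np.arcsin(-n[2])).round(0),'side slope',np.degrees(np.arcsin(S[2,1])).round(0))
E
python3 pour.py
```

```text
t 41.5 p [0.4475 0.2268 0.3525] xT [0.092 0.35  0.932] yT [ 0.957 -0.29   0.014] zT [ 0.276  0.891 -0.361] tilt 68.8 az 72.8 F [ 0.1 -0.8 -1.9] w 0.0109 q [-0.1   0.12  2.12  1.39  1.19 -0.61]
lip now [0.3909 0.2469 0.2634]
0 lip rel TCP [-0.0566  0.0201 -0.0891] spout dir [-0.96  0.29  0.  ] slope -0.0 side slope 0.0
-30 lip rel TCP [-0.0117 -0.001  -0.1068] spout dir [-0.88  0.08 -0.47] slope 28.0 side slope -3.0
-60 lip rel TCP [ 0.0389 -0.0136 -0.0992] spout dir [-0.57 -0.16 -0.81] slope 54.0 side slope -10.0
-70 lip rel TCP [ 0.0546 -0.0152 -0.0912] spout dir [-0.43 -0.23 -0.87] slope 61.0 side slope -13.0
-80 lip rel TCP [ 0.069  -0.0155 -0.0809] spout dir [-0.27 -0.29 -0.92] slope 66.0 side slope -16.0
```

```bash
python3 -c "
from h import *
print(to([.651,-.032,.365])/11)"
```

```text
[-0.00546364  0.02454545 -0.01626364]
```

>>> apply_moves([
  {"dp":[-0.0054,0.0245,-0.0163],"turn":0,"grip":0.005},
  {"dp":[-0.0054,0.0245,-0.0163],"turn":0,"grip":0.005},
  {"dp":[-0.0054,0.0245,-0.0163],"turn":0,"grip":0.005},
  {"dp":[-0.0054,0.0245,-0.0163],"turn":0,"grip":0.005},
  {"dp":[-0.0054,0.0245,-0.0163],"turn":0,"grip":0.005},
])

```text
time_s: 41.95
tool_pos: [0.54, 0.1082, 0.3539]
orientation: [-0.334, 0.662, 0.493, 0.455]
contact_force: [-0.4, 0.3, -1.7]
gripper_width: 0.0105
finger_force: 78.2
```

>>> apply_moves([
  {"dp":[-0.0054,0.0245,-0.0163],"turn":0,"grip":0.005},
  {"dp":[-0.0054,0.0245,-0.0163],"turn":0,"grip":0.005},
  {"dp":[-0.0054,0.0245,-0.0163],"turn":0,"grip":0.005},
  {"dp":[-0.0054,0.0245,-0.0163],"turn":0,"grip":0.005},
  {"dp":[-0.0054,0.0245,-0.0163],"turn":0,"grip":0.005},
])

```text
time_s: 42.45
tool_pos: [0.6324, -0.0094, 0.3591]
orientation: [-0.334, 0.662, 0.493, 0.455]
contact_force: [0.5, 0.0, -1.4]
gripper_width: 0.011
finger_force: 78.3
```

>>> apply_moves([
  {"dp":[-0.0054,0.0245,-0.0163],"turn":0,"grip":0.005},
  {"dp":[0,0,0],"turn":0,"grip":0.005},
  {"dp":[0,0,0],"turn":0,"grip":0.005},
])

```text
time_s: 42.75
tool_pos: [0.6503, -0.0321, 0.3601]
orientation: [-0.334, 0.662, 0.493, 0.455]
contact_force: [-0.9, -0.0, -2.1]
gripper_width: 0.0113
finger_force: 78.3
```

```bash
cat > plan.py <<'E'
from pour import *
# rows: keep lip at LT while turning; commands in tool axes before each turn
s,R=st(); info(); p=s['tool_pos']; LT=np.array([.594,-.012,.0])
phs=np.r_[np.arange(-8,-77,-8),-76]; zl=np.interp(np.arange(len(phs)),[0,2,len(phs)-1],[.235,.225,.198])
Rp=R
L,_=lip(R,R,p); print('lip',L.round(4))
for a,z in zip(phs,zl):
    Rr=R@Ro.from_euler('z',a,degrees=True).as_matrix()
    off,_=lip(R,Rr,np.zeros(3)); q=np.array([LT[0],LT[1],z])-off
    dp=Rp.T@(q-p); print(a,dp.round(3).tolist(),'TCP',q.round(3)); p=q;Rp=Rr
E
python3 plan.py
```

```text
t 42.8 p [ 0.6503 -0.0321  0.3601] xT [0.099 0.348 0.932] yT [ 0.957 -0.291  0.007] zT [ 0.273  0.891 -0.362] tilt 68.8 az 72.9 F [-0.9 -0.  -2.1] w 0.0113 q [-0.48  0.55  1.47  1.16  1.56 -0.49]
lip [ 0.5937 -0.012   0.271 ]
-8 [-0.026, -0.012, 0.013] TCP [ 0.64  -0.026  0.331]
-16 [0.003, -0.013, 0.002] TCP [ 0.628 -0.02   0.332]
-24 [0.003, -0.013, 0.002] TCP [ 0.616 -0.015  0.33 ]
-32 [0.004, -0.013, 0.001] TCP [ 0.602 -0.01   0.328]
-40 [0.005, -0.014, 0.001] TCP [ 0.589 -0.006  0.324]
-48 [0.005, -0.014, 0.001] TCP [ 0.575 -0.002  0.319]
-56 [0.005, -0.015, 0.001] TCP [0.562 0.    0.311]
-64 [0.006, -0.015, 0.001] TCP [0.549 0.002 0.302]
-72 [0.006, -0.015, 0.001] TCP [0.536 0.003 0.291]
-76 [0.003, -0.009, 0.001] TCP [0.531 0.003 0.283]
```

>>> apply_moves([
  {"dp":[-0.026,-0.012,0.013],"turn":-0.1396,"grip":0.005},
  {"dp":[0.003,-0.013,0.002],"turn":-0.1396,"grip":0.005},
  {"dp":[0.003,-0.013,0.002],"turn":-0.1396,"grip":0.005},
  {"dp":[0.004,-0.013,0.001],"turn":-0.1396,"grip":0.005},
  {"dp":[0.005,-0.014,0.001],"turn":-0.1396,"grip":0.005},
])

```text
time_s: 43.25
tool_pos: [0.5877, -0.0051, 0.3255]
orientation: [-0.156, 0.45, 0.691, 0.543]
contact_force: [1.6, 0.2, -0.8]
gripper_width: 0.0109
finger_force: 78.3
```

>>> apply_moves([
  {"dp":[0.005,-0.014,0.001],"turn":-0.1396,"grip":0.005},
  {"dp":[0.005,-0.015,0.001],"turn":-0.1396,"grip":0.005},
  {"dp":[0.006,-0.015,0.001],"turn":-0.1396,"grip":0.005},
  {"dp":[0.006,-0.015,0.001],"turn":-0.1396,"grip":0.005},
  {"dp":[0.003,-0.009,0.001],"turn":-0.07,"grip":0.005},
])

```text
time_s: 43.75
tool_pos: [0.5286, 0.0023, 0.285]
orientation: [0.019, 0.215, 0.797, 0.564]
contact_force: [0.1, -0.3, -0.3]
gripper_width: 0.0111
finger_force: 78.4
```

>>> apply_moves([
  {"dp":[0,0,0],"turn":0,"grip":0.005},
  {"dp":[0,0,0],"turn":0,"grip":0.005},
  {"dp":[0,0,0],"turn":0,"grip":0.005},
  {"dp":[0,0,0],"turn":0,"grip":0.005},
  {"dp":[0,0,0],"turn":0,"grip":0.005},
])

```text
time_s: 44.25
tool_pos: [0.5305, 0.0011, 0.286]
orientation: [0.018, 0.217, 0.796, 0.564]
contact_force: [-0.8, 0.2, -1.0]
gripper_width: 0.0111
finger_force: 78.3
```

```bash
python3 -c "
from h import *
info()
s=cap('side','s7'); g=cap('scene','g7');w=cap('wrist','w7')
import cv2
a=[cv2.imread('pics/%s.png'%n) for n in('s7','g7','w7')]
o=np.zeros((600,800,3),np.uint8)
o[:,:400]=cv2.resize(a[0][110:310,255:388],(400,600))
o[:300,400:]=cv2.resize(a[1][120:300,240:480],(400,300))
o[300:,400:]=cv2.resize(a[2],(400,300))
cv2.imwrite('pics/m7.png',o)"
```

```text
t 44.2 p [0.5305 0.0011 0.286 ] xT [-0.905  0.366  0.216] yT [0.326 0.268 0.907] zT [ 0.274  0.891 -0.362] tilt 68.8 az 72.9 F [-0.8  0.2 -1. ] w 0.0111 q [-0.53  0.45  1.86  1.15  1.48 -2.09]
```

View pics/m7.png

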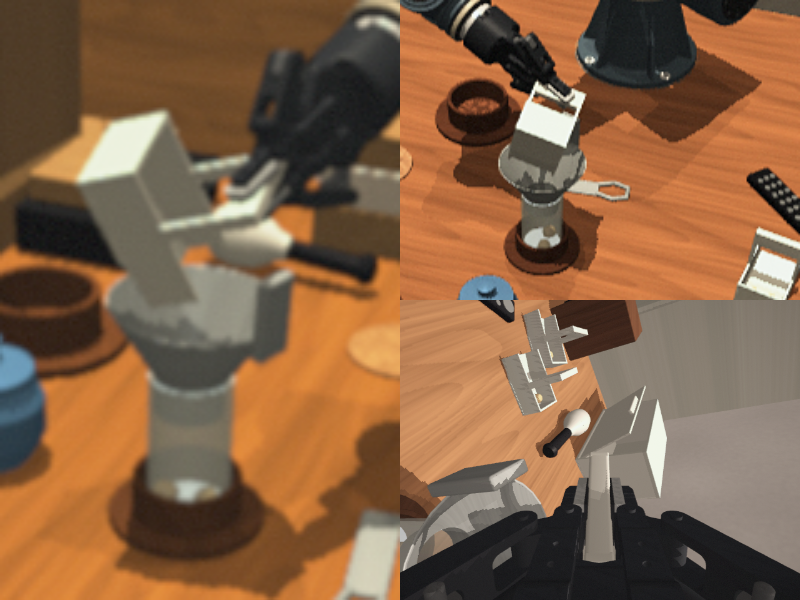

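```bash
cat > back.py <<'E'
from pour import *
# return to level: R0 level attitude
R0=np.load('R0.npy'); s,R=st(); p=s['tool_pos']
a0=np.degrees(Ro.from_matrix(R0.T@R).as_rotvec())[2]; print('now',a0)
phs=list(np.arange(a0+8.3,0,8.3))+[0]; Rp=R; zl=np.interp(phs,[a0,0],[.215,.275])
for a,z in zip(phs,zl):
    Rr=R@Ro.from_euler('z',a-a0,degrees=True).as_matrix()
    off,_=lip(R0,Rr,np.zeros(3)); q=np.array([.594,-.012,z])-off
    print(round(a,1),'turn',np.radians(8.3 if a else -phs[-2]).round(4),(Rp.T@(q-p)).round(3).tolist(),q.round(3)); p=q;Rp=Rr
E
python3 back.py
```

```text
now -75.7308988863304
-67.4 turn 0.1449 [-0.005, 0.031, -0.005] [0.543 0.003 0.315]
-59.1 turn 0.1449 [-0.007, 0.017, -0.002] [0.557 0.001 0.328]
-50.8 turn 0.1449 [-0.007, 0.016, -0.002] [ 0.57  -0.001  0.339]
-42.5 turn 0.1449 [-0.006, 0.016, -0.002] [ 0.585 -0.004  0.348]
-34.2 turn 0.1449 [-0.005, 0.015, -0.002] [ 0.599 -0.009  0.355]
-25.9 turn 0.1449 [-0.005, 0.015, -0.002] [ 0.613 -0.013  0.36 ]
-17.6 turn 0.1449 [-0.004, 0.014, -0.002] [ 0.626 -0.019  0.363]
-9.3 turn 0.1449 [-0.004, 0.013, -0.002] [ 0.638 -0.025  0.365]
-1.0 turn 0.1449 [-0.004, 0.012, -0.002] [ 0.649 -0.031  0.364]
0 turn 0.018 [-0.0, 0.001, -0.0] [ 0.651 -0.032  0.364]
```

>>> apply_moves([
  {"dp":[0,0,0],"turn":-0.13,"grip":0.005},
  {"dp":[0,0,0],"turn":0,"grip":0.005},
  {"dp":[0,0,0],"turn":0,"grip":0.005},
  {"dp":[0,0,0],"turn":0.13,"grip":0.005},
  {"dp":[-0.005,0.031,-0.005],"turn":0.1449,"grip":0.005},
])

```text
time_s: 44.9
tool_pos: [0.5425, 0.0032, 0.3124]
orientation: [-0.028, 0.279, 0.776, 0.564]
contact_force: [0.2, 0.7, -1.0]
gripper_width: 0.0112
finger_force: 78.4
```

>>> apply_moves([
  {"dp":[-0.007,0.017,-0.002],"turn":0.1449,"grip":0.005},
  {"dp":[-0.007,0.016,-0.002],"turn":0.1449,"grip":0.005},
  {"dp":[-0.006,0.016,-0.002],"turn":0.1449,"grip":0.005},
  {"dp":[-0.005,0.015,-0.002],"turn":0.1449,"grip":0.005},
  {"dp":[-0.005,0.015,-0.002],"turn":0.1449,"grip":0.005},
])

```text
time_s: 45.4
tool_pos: [0.6138, -0.0117, 0.3594]
orientation: [-0.224, 0.535, 0.628, 0.519]
contact_force: [-0.1, -1.1, -1.2]
gripper_width: 0.0109
finger_force: 78.4
```

>>> apply_moves([
  {"dp":[-0.004,0.014,-0.002],"turn":0.1449,"grip":0.005},
  {"dp":[-0.004,0.013,-0.002],"turn":0.1449,"grip":0.005},
  {"dp":[-0.004,0.012,-0.002],"turn":0.1449,"grip":0.005},
  {"dp":[0,0.001,0],"turn":0.018,"grip":0.005},
  {"dp":[0,0,0],"turn":0,"grip":0.005},
])

```text
time_s: 45.9
tool_pos: [0.6512, -0.0286, 0.3619]
orientation: [-0.332, 0.66, 0.496, 0.457]
contact_force: [0.7, 0.1, -1.1]
gripper_width: 0.0109
finger_force: 78.5
```

```bash
python3 -c "
from h import *
info();print(to([.43,.23,.365])/10)"; python3 bars.py
```

```text
t 45.9 p [ 0.6512 -0.0286  0.3619] xT [0.091 0.351 0.932] yT [ 0.958 -0.288  0.014] zT [ 0.273  0.891 -0.362] tilt 68.8 az 72.9 F [ 0.7  0.1 -1.1] w 0.0109 q [-0.47  0.55  1.47  1.16  1.56 -0.49]
[ 0.00733 -0.02862  0.01688]
[ 0.1576 -0.4209] 172.7 [17. 67.] 45 [250. 124.]
[ 0.3486 -0.1437] 71.6 [18. 85.] 82 [309. 175.]
[0.4928 0.4779] 72.5 [12. 73.] 98 [523. 261.]
[0.5444 0.3538] 80.6 [11. 72.] 96 [468. 263.]
[0.6828 0.5701] 90.5 [ 5. 95.] 77 [560. 332.]
```

>>> apply_moves([
  {"dp":[0.0073,-0.0286,0.0169],"turn":0,"grip":0.005},
  {"dp":[0.0073,-0.0286,0.0169],"turn":0,"grip":0.005},
  {"dp":[0.0073,-0.0286,0.0169],"turn":0,"grip":0.005},
  {"dp":[0.0073,-0.0286,0.0169],"turn":0,"grip":0.005},
  {"dp":[0.0073,-0.0286,0.0169],"turn":0,"grip":0.005},
])

```text
time_s: 46.45
tool_pos: [0.5394, 0.1018, 0.3639]
orientation: [-0.332, 0.66, 0.496, 0.457]
contact_force: [0.2, 1.2, -0.2]
gripper_width: 0.011
finger_force: 78.5
```

>>> apply_moves([
  {"dp":[0.0073,-0.0286,0.0169],"turn":0,"grip":0.005},
  {"dp":[0.0073,-0.0286,0.0169],"turn":0,"grip":0.005},
  {"dp":[0.0073,-0.0286,0.0169],"turn":0,"grip":0.005},
  {"dp":[0.0073,-0.0286,0.0169],"turn":0,"grip":0.005},
  {"dp":[0.0073,-0.0286,0.0169],"turn":0,"grip":0.005},
])

```text
time_s: 46.95
tool_pos: [0.429, 0.2309, 0.3654]
orientation: [-0.332, 0.66, 0.496, 0.457]
contact_force: [0.3, -0.1, -0.6]
gripper_width: 0.0114
finger_force: 78.5
```

>>> apply_moves([
  {"dp":[-0.035,0,0.0135],"turn":0,"grip":0.005},
  {"dp":[-0.04,0,0.0155],"turn":0,"grip":0.005},
  {"dp":[-0.04,0,0.0155],"turn":0,"grip":0.005},
  {"dp":[-0.04,0,0.0155],"turn":0,"grip":0.005},
  {"dp":[0,0,0],"turn":0,"grip":0.005},
])

```text
time_s: 47.45
tool_pos: [0.4309, 0.2293, 0.1946]
orientation: [-0.334, 0.662, 0.494, 0.454]
contact_force: [-0.4, 0.4, -0.7]
gripper_width: 0.0108
finger_force: 78.6
```

```bash
python3 -c "
from h import *
info();print(to([.43,.23,.112]),to([.43,.23,.106]))"
```

```text
t 47.5 p [0.4309 0.2293 0.1946] xT [0.1   0.351 0.931] yT [ 0.958 -0.288  0.006] zT [ 0.27   0.891 -0.365] tilt 68.6 az 73.1 F [-0.4  0.4 -0.7] w 0.0108 q [-0.09  0.45  2.25  1.59  1.15 -1.1 ]
[-0.0767 -0.0015  0.0306] [-0.0823 -0.0015  0.0328]
```

>>> apply_moves([
  {"dp":[-0.03,-0.001,0.012],"turn":0,"grip":0.005},
  {"dp":[-0.03,0,0.012],"turn":0,"grip":0.005},
  {"dp":[-0.014,0,0.006],"turn":0,"grip":0.005},
  {"dp":[-0.008,0,0.003],"turn":0,"grip":0.005},
  {"dp":[0,0,0],"turn":0,"grip":0.005},
])

```text
time_s: 47.95
tool_pos: [0.4338, 0.2302, 0.1119]
orientation: [-0.332, 0.66, 0.495, 0.457]
contact_force: [0.6, -0.2, -0.6]
gripper_width: 0.0112
finger_force: 78.6
```

```bash
python3 -c "
from h import *
info();print(to([.43,.23,.105]))"
```

```text
t 48.0 p [0.4338 0.2302 0.1119] xT [0.091 0.35  0.932] yT [ 0.957 -0.289  0.015] zT [ 0.274  0.891 -0.361] tilt 68.8 az 72.9 F [ 0.6 -0.2 -0.6] w 0.0112 q [-0.09  0.69  2.24  1.69  1.16 -1.35]
[-0.0068 -0.0037  0.0013]
```

Lower the last 6 mm, release, rise; then head above scoop2 (0.5444, 0.3538).

>>> apply_moves([
  {"dp":[-0.006,0,0.0023],"turn":0,"grip":0.005},
  {"dp":[0,0,0],"turn":0,"grip":0.005},
  {"dp":[0,0,0],"turn":0,"grip":0.03},
  {"dp":[0,0,0],"turn":0,"grip":0.05},
  {"dp":[0,0,0],"turn":0,"grip":0.05},
])

```text
time_s: 48.45
tool_pos: [0.4333, 0.2302, 0.1045]
orientation: [-0.332, 0.66, 0.495, 0.457]
contact_force: [0.5, -0.5, 0.0]
gripper_width: 0.0498
finger_force: 0.0
```

>>> apply_moves([
  {"dp":[0.03,0,-0.0117],"turn":0,"grip":0.05},
  {"dp":[0.04,0,-0.0156],"turn":0,"grip":0.05},
  {"dp":[0.04,0,-0.0156],"turn":0,"grip":0.05},
  {"dp":[0.04,0,-0.0156],"turn":0,"grip":0.05},
  {"dp":[0,0,0],"turn":0,"grip":0.05},
])

```text
time_s: 48.95
tool_pos: [0.432, 0.2306, 0.2701]
orientation: [-0.33, 0.658, 0.497, 0.459]
contact_force: [0.9, 0.4, -1.1]
gripper_width: 0.0501
finger_force: 0.0
```

```bash
python3 bars.py;  python3 -c "
from h import *
info();print(to([.5434,.3515,.25]))
g=cap('scene','g8');s=cap('side','s8');w=cap('wrist','w8')"
```

```text
[0.0379 0.0248] 169.6 [13. 62.] 38 [389. 130.]
[0.4928 0.4779] 72.4 [12. 73.] 97 [523. 261.]
[0.5444 0.3538] 80.6 [11. 72.] 96 [468. 263.]
[0.6819 0.5701] 90.3 [ 6. 95.] 79 [560. 332.]
t 49.0 p [0.4314 0.2306 0.2677] xT [0.087 0.351 0.932] yT [ 0.957 -0.289  0.019] zT [ 0.276  0.891 -0.361] tilt 68.8 az 72.8 F [-0.9 -0.3 -0.7] w 0.0498 q [-0.09  0.27  2.22  1.5   1.15 -0.89]
[0.0357 0.0719 0.145 ]
```

>>> apply_moves([
  {"dp":[0.0071,0.0144,0.029],"turn":0,"grip":0.05},
  {"dp":[0.0071,0.0144,0.029],"turn":0,"grip":0.05},
  {"dp":[0.0071,0.0144,0.029],"turn":0,"grip":0.05},
  {"dp":[0.0071,0.0144,0.029],"turn":0,"grip":0.05},
  {"dp":[0.0071,0.0144,0.029],"turn":0,"grip":0.05},
])

```text
time_s: 49.65
tool_pos: [0.5435, 0.3525, 0.2441]
orientation: [-0.333, 0.661, 0.495, 0.455]
contact_force: [-0.2, 0.7, 0.9]
gripper_width: 0.05
finger_force: 0.0
```

>>> apply_moves([
  {"dp":[0,0,0],"turn":0,"grip":0.05},
  {"dp":[-0.03,0,0.0117],"turn":0,"grip":0.05},
  {"dp":[-0.03,0,0.0117],"turn":0,"grip":0.05},
  {"dp":[-0.02,0,0.0078],"turn":0,"grip":0.05},
  {"dp":[0,0,0],"turn":0,"grip":0.05},
])

```text
time_s: 50.15
tool_pos: [0.5427, 0.3505, 0.1564]
orientation: [-0.333, 0.662, 0.494, 0.454]
contact_force: [-0.9, -0.5, -0.9]
gripper_width: 0.0499
finger_force: 0.0
```

```bash
python3 bars.py;  python3 -c "
from h import *
info();print(to([.5434,.3515,.104]))"
```

```text
[0.4928 0.4779] 72.7 [12. 73.] 97 [523. 261.]
[0.6828 0.5701] 90.3 [ 5. 95.] 78 [560. 332.]
t 50.2 p [0.5434 0.3507 0.1586] xT [0.097 0.351 0.931] yT [ 0.957 -0.289  0.009] zT [ 0.272  0.891 -0.364] tilt 68.6 az 73.0 F [-0.3  1.   0.7] w 0.0497 q [ 0.18  0.66  1.93  1.78  1.01 -1.  ]
[-0.0506 -0.0007  0.0206]
```

>>> apply_moves([
  {"dp":[-0.02,0,0.008],"turn":0,"grip":0.05},
  {"dp":[-0.02,0,0.008],"turn":0,"grip":0.05},
  {"dp":[-0.01,0,0.004],"turn":0,"grip":0.05},
  {"dp":[0,0,0],"turn":0,"grip":0.05},
  {"dp":[0,0,0],"turn":0,"grip":0.05},
])

```text
time_s: 50.7
tool_pos: [0.5454, 0.3515, 0.108]
orientation: [-0.332, 0.66, 0.495, 0.457]
contact_force: [-0.4, -0.2, -0.1]
gripper_width: 0.0502
finger_force: 0.0
```

>>> apply_moves([
  {"dp":[0,0,0],"turn":0,"grip":0.03},
  {"dp":[0,0,0],"turn":0,"grip":0.015},
  {"dp":[0,0,0],"turn":0,"grip":0.005},
  {"dp":[0,0,0],"turn":0,"grip":0.005},
  {"dp":[0,0,0],"turn":0,"grip":0.005},
])

```text
time_s: 51.2
tool_pos: [0.5456, 0.3514, 0.1078]
orientation: [-0.332, 0.66, 0.495, 0.457]
contact_force: [0.2, -1.7, 5.9]
gripper_width: 0.0114
finger_force: 77.8
```

>>> apply_moves([
  {"dp":[0.01,0,-0.004],"turn":0,"grip":0.005},
  {"dp":[0.02,0,-0.008],"turn":0,"grip":0.005},
  {"dp":[0.03,0,-0.0117],"turn":0,"grip":0.005},
  {"dp":[0.03,0,-0.0117],"turn":0,"grip":0.005},
  {"dp":[0.03,0,-0.0117],"turn":0,"grip":0.005},
])

```text
time_s: 51.7
tool_pos: [0.5428, 0.3514, 0.2372]
orientation: [-0.332, 0.661, 0.495, 0.456]
contact_force: [0.1, -0.1, -1.0]
gripper_width: 0.011
finger_force: 77.8
```

>>> apply_moves([
  {"dp":[0.03,0,-0.0117],"turn":0,"grip":0.005},
  {"dp":[0.03,0,-0.0117],"turn":0,"grip":0.005},
  {"dp":[0.03,0,-0.0117],"turn":0,"grip":0.005},
  {"dp":[0.03,0,-0.0117],"turn":0,"grip":0.005},
  {"dp":[0,0,0],"turn":0,"grip":0.005},
])

```text
time_s: 52.2
tool_pos: [0.5418, 0.3521, 0.3697]
orientation: [-0.331, 0.659, 0.496, 0.459]
contact_force: [-0.5, 0.3, -1.1]
gripper_width: 0.0107
finger_force: 77.9
```

```bash
python3 -c "
from h import *
info();print(to([.651,-.032,.365])/14)"
```

```text
t 52.2 p [0.5418 0.3521 0.3697] xT [0.087 0.349 0.933] yT [ 0.957 -0.289  0.019] zT [ 0.276  0.891 -0.359] tilt 69.0 az 72.8 F [-0.5  0.3 -1.1] w 0.0107 q [ 0.18  0.3   1.84  1.48  0.98 -0.46]
[-0.00921429  0.01537857 -0.02217857]
```

>>> apply_moves([
  {"dp":[-0.0092,0.0154,-0.0222],"turn":0,"grip":0.005},
  {"dp":[-0.0092,0.0154,-0.0222],"turn":0,"grip":0.005},
  {"dp":[-0.0092,0.0154,-0.0222],"turn":0,"grip":0.005},
  {"dp":[-0.0092,0.0154,-0.0222],"turn":0,"grip":0.005},
  {"dp":[-0.0092,0.0154,-0.0222],"turn":0,"grip":0.005},
])

```text
time_s: 52.7
tool_pos: [0.5803, 0.2135, 0.3622]
orientation: [-0.333, 0.661, 0.495, 0.456]
contact_force: [0.5, 0.1, -1.1]
gripper_width: 0.011
finger_force: 78.3
```

>>> apply_moves([
  {"dp":[-0.0092,0.0154,-0.0222],"turn":0,"grip":0.005},
  {"dp":[-0.0092,0.0154,-0.0222],"turn":0,"grip":0.005},
  {"dp":[-0.0092,0.0154,-0.0222],"turn":0,"grip":0.005},
  {"dp":[-0.0092,0.0154,-0.0222],"turn":0,"grip":0.005},
  {"dp":[-0.0092,0.0154,-0.0222],"turn":0,"grip":0.005},
])

```text
time_s: 53.2
tool_pos: [0.6195, 0.0763, 0.3606]
orientation: [-0.333, 0.661, 0.495, 0.456]
contact_force: [0.1, 0.1, -0.2]
gripper_width: 0.0111
finger_force: 78.3
```

>>> apply_moves([
  {"dp":[-0.0092,0.0154,-0.0222],"turn":0,"grip":0.005},
  {"dp":[-0.0092,0.0154,-0.0222],"turn":0,"grip":0.005},
  {"dp":[-0.0092,0.0154,-0.0222],"turn":0,"grip":0.005},
  {"dp":[-0.0092,0.0154,-0.0222],"turn":0,"grip":0.005},
  {"dp":[0,0,0],"turn":0,"grip":0.005},
])

```text
time_s: 53.7
tool_pos: [0.6514, -0.0352, 0.3588]
orientation: [-0.332, 0.661, 0.494, 0.457]
contact_force: [0.0, -0.6, -1.5]
gripper_width: 0.0111
finger_force: 78.3
```

```bash
python3 pour.py | head -2; python3 plan.py
```

```text
t 53.7 p [ 0.6514 -0.0352  0.3588] xT [0.095 0.35  0.932] yT [ 0.956 -0.292  0.012] zT [ 0.276  0.89  -0.363] tilt 68.7 az 72.8 F [ 0.  -0.6 -1.5] w 0.0111 q [-0.48  0.56  1.46  1.16  1.56 -0.49]
lip now [ 0.5949 -0.015   0.2698]
t 53.7 p [ 0.6514 -0.0352  0.3588] xT [0.095 0.35  0.932] yT [ 0.956 -0.292  0.012] zT [ 0.276  0.89  -0.363] tilt 68.7 az 72.8 F [ 0.  -0.6 -1.5] w 0.0111 q [-0.48  0.56  1.46  1.16  1.56 -0.49]
lip [ 0.5949 -0.015   0.2698]
-8 [-0.024, -0.014, 0.015] TCP [ 0.64  -0.026  0.331]
-16 [0.003, -0.013, 0.002] TCP [ 0.628 -0.02   0.332]
-24 [0.003, -0.013, 0.002] TCP [ 0.616 -0.015  0.33 ]
-32 [0.004, -0.013, 0.001] TCP [ 0.602 -0.01   0.328]
-40 [0.005, -0.014, 0.001] TCP [ 0.589 -0.006  0.324]
-48 [0.005, -0.014, 0.001] TCP [ 0.575 -0.002  0.319]
-56 [0.005, -0.015, 0.001] TCP [0.562 0.001 0.311]
-64 [0.006, -0.015, 0.001] TCP [0.549 0.002 0.302]
-72 [0.006, -0.015, 0.001] TCP [0.536 0.003 0.291]
-76 [0.003, -0.009, 0.001] TCP [0.531 0.004 0.283]
```

>>> apply_moves([
  {"dp":[-0.024,-0.014,0.015],"turn":-0.1396,"grip":0.005},
  {"dp":[0.003,-0.013,0.002],"turn":-0.1396,"grip":0.005},
  {"dp":[0.003,-0.013,0.002],"turn":-0.1396,"grip":0.005},
  {"dp":[0.004,-0.013,0.001],"turn":-0.1396,"grip":0.005},
  {"dp":[0.005,-0.014,0.001],"turn":-0.1396,"grip":0.005},
])

```text
time_s: 54.2
tool_pos: [0.5873, -0.0028, 0.3246]
orientation: [-0.155, 0.449, 0.692, 0.543]
contact_force: [-0.3, -0.1, -1.3]
gripper_width: 0.011
finger_force: 78.3
```

>>> apply_moves([
  {"dp":[0.005,-0.014,0.001],"turn":-0.1396,"grip":0.005},
  {"dp":[0.005,-0.015,0.001],"turn":-0.1396,"grip":0.005},
  {"dp":[0.006,-0.015,0.001],"turn":-0.1396,"grip":0.005},
  {"dp":[0.006,-0.015,0.001],"turn":-0.1396,"grip":0.005},
  {"dp":[0.003,-0.009,0.001],"turn":-0.07,"grip":0.005},
])

```text
time_s: 54.7
tool_pos: [0.5284, 0.0043, 0.2839]
orientation: [0.02, 0.214, 0.797, 0.564]
contact_force: [0.2, 0.7, -0.8]
gripper_width: 0.0108
finger_force: 78.3
```

>>> apply_moves([
  {"dp":[0,0,0],"turn":0,"grip":0.005},
  {"dp":[0,0,0],"turn":0,"grip":0.005},
  {"dp":[0,0,0],"turn":0,"grip":0.005},
  {"dp":[0,0,0],"turn":-0.13,"grip":0.005},
  {"dp":[0,0,0],"turn":0,"grip":0.005},
])

```text
time_s: 55.2
tool_pos: [0.5301, 0.0035, 0.2851]
orientation: [0.056, 0.163, 0.809, 0.562]
contact_force: [-0.3, -0.1, -1.4]
gripper_width: 0.011
finger_force: 78.4
```

>>> apply_moves([
  {"dp":[0,0,0],"turn":0.13,"grip":0.005},
  {"dp":[0,0,0],"turn":-0.13,"grip":0.005},
  {"dp":[0,0,0],"turn":0,"grip":0.005},
  {"dp":[0,0,0],"turn":0.13,"grip":0.005},
  {"dp":[-0.005,0.031,-0.005],"turn":0.1449,"grip":0.005},
])

```text
time_s: 55.7
tool_pos: [0.5419, 0.0056, 0.3116]
orientation: [-0.027, 0.278, 0.777, 0.564]
contact_force: [0.4, 0.0, -1.5]
gripper_width: 0.0107
finger_force: 78.4
```

>>> apply_moves([
  {"dp":[-0.007,0.017,-0.002],"turn":0.1449,"grip":0.005},
  {"dp":[-0.007,0.016,-0.002],"turn":0.1449,"grip":0.005},
  {"dp":[-0.006,0.016,-0.002],"turn":0.1449,"grip":0.005},
  {"dp":[-0.005,0.015,-0.002],"turn":0.1449,"grip":0.005},
  {"dp":[-0.005,0.015,-0.002],"turn":0.1449,"grip":0.005},
])

```text
time_s: 56.2
tool_pos: [0.6131, -0.009, 0.3589]
orientation: [-0.223, 0.534, 0.629, 0.519]
contact_force: [-0.8, -0.9, -0.3]
gripper_width: 0.0114
finger_force: 78.4
```

>>> apply_moves([
  {"dp":[-0.004,0.014,-0.002],"turn":0.1449,"grip":0.005},
  {"dp":[-0.004,0.013,-0.002],"turn":0.1449,"grip":0.005},
  {"dp":[-0.004,0.012,-0.002],"turn":0.1449,"grip":0.005},
  {"dp":[0,0.001,0],"turn":0.018,"grip":0.005},
  {"dp":[0,0,0],"turn":0,"grip":0.005},
])

```text
time_s: 56.7
tool_pos: [0.6504, -0.0259, 0.3615]
orientation: [-0.331, 0.659, 0.497, 0.457]
contact_force: [0.1, 0.6, -1.3]
gripper_width: 0.0111
finger_force: 78.4
```

```bash
python3 -c "
from h import *
info();print(to([.60,.30,.365])/10)
cap('scene','g9');cap('side','s9')"; python3 bars.py
```

```text
t 56.7 p [ 0.6504 -0.0259  0.3615] xT [0.088 0.352 0.932] yT [ 0.958 -0.287  0.018] zT [ 0.274  0.891 -0.362] tilt 68.8 az 72.9 F [ 0.1  0.6 -1.3] w 0.0111 q [-0.47  0.55  1.47  1.17  1.56 -0.49]
[ 0.01134 -0.01417  0.02754]
[ 0.1569 -0.4171] 175.4 [18. 67.] 47 [251. 123.]
[ 0.3495 -0.13  ] 70.5 [19. 65.] 64 [312. 176.]
[0.4377 0.2304] 73.1 [12. 72.] 79 [427. 223.]
[0.4928 0.4779] 72.5 [12. 73.] 97 [523. 261.]
[0.6828 0.5701] 90.3 [ 5. 95.] 77 [560. 332.]
```

```bash
python3 -c "
from h import *
print(to([.546,.352,.365])/10)"
```

```text
[ 0.01268 -0.0208   0.0307 ]
```

>>> apply_moves([
  {"dp":[0.0127,-0.0208,0.0307],"turn":0,"grip":0.005},
  {"dp":[0.0127,-0.0208,0.0307],"turn":0,"grip":0.005},
  {"dp":[0.0127,-0.0208,0.0307],"turn":0,"grip":0.005},
  {"dp":[0.0127,-0.0208,0.0307],"turn":0,"grip":0.005},
  {"dp":[0.0127,-0.0208,0.0307],"turn":0,"grip":0.005},
])

```text
time_s: 57.35
tool_pos: [0.5977, 0.1643, 0.3639]
orientation: [-0.331, 0.659, 0.497, 0.458]
contact_force: [1.1, 0.5, -1.4]
gripper_width: 0.0108
finger_force: 78.4
```

>>> apply_moves([
  {"dp":[0.0127,-0.0208,0.0307],"turn":0,"grip":0.005},
  {"dp":[0.0127,-0.0208,0.0307],"turn":0,"grip":0.005},
  {"dp":[0.0127,-0.0208,0.0307],"turn":0,"grip":0.005},
  {"dp":[0.0127,-0.0208,0.0307],"turn":0,"grip":0.005},
  {"dp":[0.0127,-0.0208,0.0307],"turn":0,"grip":0.005},
])

```text
time_s: 57.85
tool_pos: [0.5457, 0.3532, 0.3657]
orientation: [-0.331, 0.659, 0.497, 0.458]
contact_force: [1.8, -0.1, -1.9]
gripper_width: 0.0109
finger_force: 78.4
```

>>> apply_moves([
  {"dp":[-0.035,0,0.0135],"turn":0,"grip":0.005},
  {"dp":[-0.04,0,0.0155],"turn":0,"grip":0.005},
  {"dp":[-0.04,0,0.0155],"turn":0,"grip":0.005},
  {"dp":[-0.04,0,0.0155],"turn":0,"grip":0.005},
  {"dp":[-0.03,0,0.0117],"turn":0,"grip":0.005},
])

```text
time_s: 58.35
tool_pos: [0.5493, 0.3505, 0.1647]
orientation: [-0.331, 0.659, 0.497, 0.457]
contact_force: [0.0, -0.6, -0.9]
gripper_width: 0.0106
finger_force: 78.5
```

```bash
python3 -c "
from h import *
info();print(to([.546,.352,.108]))"
```

```text
t 58.4 p [0.5493 0.3505 0.1647] xT [0.089 0.353 0.932] yT [ 0.958 -0.287  0.018] zT [ 0.274  0.891 -0.363] tilt 68.7 az 72.9 F [ 0.  -0.6 -0.9] w 0.0106 q [ 0.18  0.66  1.92  1.77  1.01 -0.99]
[-0.0526 -0.0046  0.021 ]
```

>>> apply_moves([
  {"dp":[-0.025,-0.003,0.0098],"turn":0,"grip":0.005},
  {"dp":[-0.018,0,0.007],"turn":0,"grip":0.005},
  {"dp":[-0.008,0,0.003],"turn":0,"grip":0.005},
  {"dp":[-0.003,0,0.001],"turn":0,"grip":0.005},
  {"dp":[0,0,0],"turn":0,"grip":0.005},
])

```text
time_s: 58.85
tool_pos: [0.5483, 0.3512, 0.1097]
orientation: [-0.331, 0.659, 0.497, 0.458]
contact_force: [0.0, -0.1, -1.0]
gripper_width: 0.0109
finger_force: 78.5
```

```bash
python3 -c "
from h import *
info()"
```

```text
t 58.9 p [0.5483 0.3512 0.1097] xT [0.088 0.351 0.932] yT [ 0.958 -0.287  0.018] zT [ 0.274  0.891 -0.362] tilt 68.8 az 72.9 F [ 0.  -0.1 -1. ] w 0.0109 q [ 0.18  0.77  1.91  1.83  1.03 -1.11]
```

Down 2 mm, release, rise, and go above scoop3 at (0.4928, 0.4779).

>>> apply_moves([
  {"dp":[-0.002,0,0.0007],"turn":0,"grip":0.005},
  {"dp":[0,0,0],"turn":0,"grip":0.005},
  {"dp":[0,0,0],"turn":0,"grip":0.03},
  {"dp":[0,0,0],"turn":0,"grip":0.05},
  {"dp":[0,0,0],"turn":0,"grip":0.05},
])

```text
time_s: 59.35
tool_pos: [0.5481, 0.3511, 0.1072]
orientation: [-0.331, 0.659, 0.497, 0.457]
contact_force: [-0.4, -0.5, 0.6]
gripper_width: 0.0501
finger_force: 0.0
```

>>> apply_moves([
  {"dp":[0.03,0,-0.0117],"turn":0,"grip":0.05},
  {"dp":[0.04,0,-0.0156],"turn":0,"grip":0.05},
  {"dp":[0.04,0,-0.0156],"turn":0,"grip":0.05},
  {"dp":[0.03,0,-0.0117],"turn":0,"grip":0.05},
  {"dp":[0,0,0],"turn":0,"grip":0.05},
])

```text
time_s: 59.85
tool_pos: [0.5464, 0.3519, 0.2621]
orientation: [-0.33, 0.657, 0.497, 0.46]
contact_force: [0.3, 0.2, 0.5]
gripper_width: 0.0498
finger_force: 0.0
```

```bash
python3 bars.py;  python3 -c "
from h import *
info();print(to([.4920,.4753,.25])/4)"
```

```text
[0.2053 0.19  ] 166.3 [14. 60.] 54 [429. 170.]
[0.4928 0.4779] 72.5 [12. 73.] 97 [523. 261.]
[0.6828 0.5701] 90.5 [ 5. 95.] 73 [560. 332.]
t 59.9 p [0.5458 0.3517 0.2594] xT [0.085 0.351 0.933] yT [ 0.958 -0.287  0.021] zT [ 0.275  0.891 -0.36 ] tilt 68.9 az 72.8 F [-0.3  0.  -0.8] w 0.05 q [ 0.18  0.48  1.91  1.65  0.98 -0.76]
[ 0.0075   -0.021825  0.024675]
```

>>> apply_moves([
  {"dp":[0.0075,-0.0218,0.0247],"turn":0,"grip":0.05},
  {"dp":[0.0075,-0.0218,0.0247],"turn":0,"grip":0.05},
  {"dp":[0.0075,-0.0218,0.0247],"turn":0,"grip":0.05},
  {"dp":[0.0075,-0.0218,0.0247],"turn":0,"grip":0.05},
  {"dp":[0,0,0],"turn":0,"grip":0.05},
])

```text
time_s: 60.4
tool_pos: [0.4891, 0.4777, 0.2457]
orientation: [-0.332, 0.659, 0.498, 0.456]
contact_force: [-0.2, -0.4, -0.2]
gripper_width: 0.0499
finger_force: 0.0
```

>>> apply_moves([
  {"dp":[-0.03,0,0.0115],"turn":0,"grip":0.05},
  {"dp":[-0.03,0,0.0115],"turn":0,"grip":0.05},
  {"dp":[-0.02,0,0.0077],"turn":0,"grip":0.05},
  {"dp":[0,0,0],"turn":0,"grip":0.05},
  {"dp":[0,0,0],"turn":0,"grip":0.05},
])

```text
time_s: 60.9
tool_pos: [0.4932, 0.4741, 0.1617]
orientation: [-0.331, 0.66, 0.496, 0.457]
contact_force: [-0.0, -0.0, 1.2]
gripper_width: 0.05
finger_force: 0.0
```

```bash
python3 -c "
from h import *
info();print(to([.4920,.4753,.106]))"
```

```text
t 60.9 p [0.4932 0.4741 0.1617] xT [0.09  0.352 0.932] yT [ 0.958 -0.288  0.016] zT [ 0.274  0.891 -0.363] tilt 68.7 az 72.9 F [-0.  -0.   1.2] w 0.05 q [ 0.45  0.66  1.92  2.04  0.87 -1.06]
[-0.0516 -0.0024  0.0209]
```

>>> apply_moves([
  {"dp":[-0.02,0,0.008],"turn":0,"grip":0.05},
  {"dp":[-0.02,0,0.008],"turn":0,"grip":0.05},
  {"dp":[-0.011,0,0.004],"turn":0,"grip":0.05},
  {"dp":[0,0,0],"turn":0,"grip":0.05},
  {"dp":[0,0,0],"turn":0,"grip":0.05},
])

```text
time_s: 61.4
tool_pos: [0.4944, 0.4745, 0.1084]
orientation: [-0.331, 0.659, 0.497, 0.458]
contact_force: [0.4, -0.6, 0.7]
gripper_width: 0.05
finger_force: 0.0
```

>>> apply_moves([
  {"dp":[0,0,0],"turn":0,"grip":0.03},
  {"dp":[0,0,0],"turn":0,"grip":0.015},
  {"dp":[0,0,0],"turn":0,"grip":0.005},
  {"dp":[0,0,0],"turn":0,"grip":0.005},
  {"dp":[0,0,0],"turn":0,"grip":0.005},
])

```text
time_s: 61.9
tool_pos: [0.494, 0.4743, 0.1073]
orientation: [-0.331, 0.659, 0.497, 0.457]
contact_force: [0.1, -0.2, -1.7]
gripper_width: 0.0112
finger_force: 78.0
```

>>> apply_moves([
  {"dp":[0.01,0,-0.004],"turn":0,"grip":0.005},
  {"dp":[0.02,0,-0.008],"turn":0,"grip":0.005},
  {"dp":[0.03,0,-0.0117],"turn":0,"grip":0.005},
  {"dp":[0.03,0,-0.0117],"turn":0,"grip":0.005},
  {"dp":[0.03,0,-0.0117],"turn":0,"grip":0.005},
])

```text
time_s: 62.4
tool_pos: [0.4915, 0.4744, 0.2382]
orientation: [-0.331, 0.659, 0.497, 0.458]
contact_force: [0.6, 0.1, -1.3]
gripper_width: 0.0108
finger_force: 78.0
```

>>> apply_moves([
  {"dp":[0.03,0,-0.0117],"turn":0,"grip":0.005},
  {"dp":[0.03,0,-0.0117],"turn":0,"grip":0.005},
  {"dp":[0.03,0,-0.0117],"turn":0,"grip":0.005},
  {"dp":[0.03,0,-0.0117],"turn":0,"grip":0.005},
  {"dp":[0,0,0],"turn":0,"grip":0.005},
])

```text
time_s: 62.9
tool_pos: [0.4899, 0.4753, 0.3711]
orientation: [-0.331, 0.657, 0.497, 0.461]
contact_force: [-0.3, -0.5, -1.2]
gripper_width: 0.0113
finger_force: 77.9
```

```bash
python3 -c "
from h import *
info();print(to([.651,-.032,.365])/19)"
```

```text
t 62.9 p [0.4899 0.4753 0.3711] xT [0.082 0.348 0.934] yT [ 0.958 -0.287  0.023] zT [ 0.276  0.892 -0.357] tilt 69.1 az 72.8 F [-0.3 -0.5 -1.2] w 0.0113 q [ 0.45  0.3   1.83  1.63  0.75 -0.46]
[-0.00888947  0.01578947 -0.02137368]
```

>>> apply_moves([
  {"dp":[-0.0089,0.0158,-0.0214],"turn":0,"grip":0.005},
  {"dp":[-0.0089,0.0158,-0.0214],"turn":0,"grip":0.005},
  {"dp":[-0.0089,0.0158,-0.0214],"turn":0,"grip":0.005},
  {"dp":[-0.0089,0.0158,-0.0214],"turn":0,"grip":0.005},
  {"dp":[-0.0089,0.0158,-0.0214],"turn":0,"grip":0.005},
])

```text
time_s: 63.4
tool_pos: [0.5318, 0.3402, 0.3633]
orientation: [-0.331, 0.659, 0.497, 0.457]
contact_force: [-0.0, -0.2, -2.1]
gripper_width: 0.0111
finger_force: 78.2
```

>>> apply_moves([
  {"dp":[-0.0089,0.0158,-0.0214],"turn":0,"grip":0.005},
  {"dp":[-0.0089,0.0158,-0.0214],"turn":0,"grip":0.005},
  {"dp":[-0.0089,0.0158,-0.0214],"turn":0,"grip":0.005},
  {"dp":[-0.0089,0.0158,-0.0214],"turn":0,"grip":0.005},
  {"dp":[-0.0089,0.0158,-0.0214],"turn":0,"grip":0.005},
])

```text
time_s: 63.9
tool_pos: [0.5742, 0.2066, 0.362]
orientation: [-0.331, 0.659, 0.496, 0.457]
contact_force: [0.5, -0.2, -1.9]
gripper_width: 0.0111
finger_force: 78.2
```

>>> apply_moves([
  {"dp":[-0.0089,0.0158,-0.0214],"turn":0,"grip":0.005},
  {"dp":[-0.0089,0.0158,-0.0214],"turn":0,"grip":0.005},
  {"dp":[-0.0089,0.0158,-0.0214],"turn":0,"grip":0.005},
  {"dp":[-0.0089,0.0158,-0.0214],"turn":0,"grip":0.005},
  {"dp":[-0.0089,0.0158,-0.0214],"turn":0,"grip":0.005},
])

```text
time_s: 64.4
tool_pos: [0.6167, 0.073, 0.3606]
orientation: [-0.332, 0.659, 0.496, 0.457]
contact_force: [0.5, 0.4, -1.4]
gripper_width: 0.0111
finger_force: 78.2
```

>>> apply_moves([
  {"dp":[-0.0089,0.0158,-0.0214],"turn":0,"grip":0.005},
  {"dp":[-0.0089,0.0158,-0.0214],"turn":0,"grip":0.005},
  {"dp":[-0.0089,0.0158,-0.0214],"turn":0,"grip":0.005},
  {"dp":[-0.0089,0.0158,-0.0214],"turn":0,"grip":0.005},
  {"dp":[0,0,0],"turn":0,"grip":0.005},
])

```text
time_s: 64.9
tool_pos: [0.6513, -0.0356, 0.3591]
orientation: [-0.331, 0.66, 0.496, 0.458]
contact_force: [0.1, 0.2, -1.5]
gripper_width: 0.0111
finger_force: 78.2
```

```bash
python3 pour.py | head -2; python3 plan.py
```

```text
t 64.9 p [ 0.6513 -0.0356  0.3591] xT [0.09  0.351 0.932] yT [ 0.957 -0.29   0.017] zT [ 0.276  0.89  -0.362] tilt 68.8 az 72.8 F [ 0.1  0.2 -1.5] w 0.0111 q [-0.48  0.56  1.46  1.16  1.56 -0.5 ]
lip now [ 0.5947 -0.0156  0.27  ]
t 64.9 p [ 0.6513 -0.0356  0.3591] xT [0.09  0.351 0.932] yT [ 0.957 -0.29   0.017] zT [ 0.276  0.89  -0.362] tilt 68.8 az 72.8 F [ 0.1  0.2 -1.5] w 0.0111 q [-0.48  0.56  1.46  1.16  1.56 -0.5 ]
lip [ 0.5947 -0.0156  0.27  ]
-8 [-0.024, -0.014, 0.016] TCP [ 0.64  -0.026  0.331]
-16 [0.003, -0.013, 0.002] TCP [ 0.628 -0.02   0.332]
-24 [0.003, -0.013, 0.002] TCP [ 0.616 -0.015  0.33 ]
-32 [0.005, -0.013, 0.001] TCP [ 0.602 -0.01   0.328]
-40 [0.005, -0.014, 0.001] TCP [ 0.589 -0.006  0.324]
-48 [0.005, -0.014, 0.001] TCP [ 0.575 -0.002  0.319]
-56 [0.005, -0.015, 0.001] TCP [0.562 0.001 0.311]
-64 [0.006, -0.015, 0.001] TCP [0.549 0.003 0.302]
-72 [0.006, -0.015, 0.001] TCP [0.536 0.003 0.291]
-76 [0.003, -0.009, 0.001] TCP [0.531 0.004 0.283]
```

>>> apply_moves([
  {"dp":[-0.024,-0.014,0.016],"turn":-0.1396,"grip":0.005},
  {"dp":[0.003,-0.013,0.002],"turn":-0.1396,"grip":0.005},
  {"dp":[0.003,-0.013,0.002],"turn":-0.1396,"grip":0.005},
  {"dp":[0.004,-0.013,0.001],"turn":-0.1396,"grip":0.005},
  {"dp":[0.005,-0.014,0.001],"turn":-0.1396,"grip":0.005},
])

```text
time_s: 65.4
tool_pos: [0.5876, -0.0026, 0.3242]
orientation: [-0.154, 0.447, 0.693, 0.544]
contact_force: [0.5, 0.1, -1.3]
gripper_width: 0.0116
finger_force: 78.2
```

>>> apply_moves([
  {"dp":[0.005,-0.014,0.001],"turn":-0.1396,"grip":0.005},
  {"dp":[0.005,-0.015,0.001],"turn":-0.1396,"grip":0.005},
  {"dp":[0.006,-0.015,0.001],"turn":-0.1396,"grip":0.005},
  {"dp":[0.006,-0.015,0.001],"turn":-0.1396,"grip":0.005},
  {"dp":[0.003,-0.009,0.001],"turn":-0.07,"grip":0.005},
])

```text
time_s: 65.9
tool_pos: [0.5288, 0.0044, 0.2831]
orientation: [0.021, 0.212, 0.798, 0.564]
contact_force: [-0.1, 0.8, -1.1]
gripper_width: 0.0114
finger_force: 78.4
```

>>> apply_moves([
  {"dp":[0,0,0],"turn":0,"grip":0.005},
  {"dp":[0,0,0],"turn":0,"grip":0.005},
  {"dp":[0,0,0],"turn":0,"grip":0.005},
  {"dp":[0,0,0],"turn":-0.13,"grip":0.005},
  {"dp":[0,0,0],"turn":0,"grip":0.005},
])

```text
time_s: 66.4
tool_pos: [0.5304, 0.0036, 0.2841]
orientation: [0.058, 0.161, 0.809, 0.562]
contact_force: [0.4, 0.3, -1.3]
gripper_width: 0.0112
finger_force: 78.3
```

>>> apply_moves([
  {"dp":[0,0,0],"turn":0.13,"grip":0.005},
  {"dp":[0,0,0],"turn":-0.13,"grip":0.005},
  {"dp":[0,0,0],"turn":0,"grip":0.005},
  {"dp":[0,0,0],"turn":0.13,"grip":0.005},
  {"dp":[-0.005,0.031,-0.005],"turn":0.1449,"grip":0.005},
])

```text
time_s: 66.9
tool_pos: [0.5421, 0.0059, 0.3105]
orientation: [-0.026, 0.277, 0.777, 0.564]
contact_force: [1.0, -1.0, -1.5]
gripper_width: 0.0111
finger_force: 78.2
```

>>> apply_moves([
  {"dp":[-0.007,0.017,-0.002],"turn":0.1449,"grip":0.005},
  {"dp":[-0.007,0.016,-0.002],"turn":0.1449,"grip":0.005},
  {"dp":[-0.006,0.016,-0.002],"turn":0.1449,"grip":0.005},
  {"dp":[-0.005,0.015,-0.002],"turn":0.1449,"grip":0.005},
  {"dp":[-0.005,0.015,-0.002],"turn":0.1449,"grip":0.005},
])

```text
time_s: 67.4
tool_pos: [0.6131, -0.0086, 0.3582]
orientation: [-0.222, 0.533, 0.63, 0.519]
contact_force: [0.4, 0.1, -0.5]
gripper_width: 0.011
finger_force: 78.2
```

>>> apply_moves([
  {"dp":[-0.004,0.014,-0.002],"turn":0.1449,"grip":0.005},
  {"dp":[-0.004,0.013,-0.002],"turn":0.1449,"grip":0.005},
  {"dp":[-0.004,0.012,-0.002],"turn":0.1449,"grip":0.005},
  {"dp":[0,0.001,0],"turn":0.018,"grip":0.005},
  {"dp":[0,0,0],"turn":0,"grip":0.005},
])

```text
time_s: 67.9
tool_pos: [0.6505, -0.0255, 0.3609]
orientation: [-0.33, 0.658, 0.498, 0.458]
contact_force: [-0.4, 1.0, -0.7]
gripper_width: 0.0113
finger_force: 78.2
```

```bash
python3 -c "
from h import *
info();print(to([.4940,.4743,.365])/18)
s=cap('side','s10'); g=cap('scene','g10'); w=cap('wrist','w10')
import cv2
a=[cv2.imread('pics/%s.png'%n) for n in('s10','g10','w10')]
o=np.zeros((600,800,3),np.uint8)
o[:300,:400]=cv2.resize(a[0][150:330,240:480],(400,300))
o[300:,:400]=cv2.resize(a[1][180:300,270:430],(400,300))
o[:300,400:]=cv2.resize(a[1][190:325,370:550],(400,300))
o[300:,400:]=cv2.resize(a[2],(400,300))
cv2.imwrite('pics/m10.png',o)"
```

```text
t 67.9 p [ 0.6505 -0.0255  0.3609] xT [0.084 0.353 0.932] yT [ 0.958 -0.285  0.022] zT [ 0.274  0.891 -0.362] tilt 68.8 az 72.9 F [-0.4  1.  -0.7] w 0.0113 q [-0.47  0.55  1.47  1.17  1.56 -0.5 ]
[ 0.00927222 -0.01624444  0.02228333]
```

View pics/m10.png

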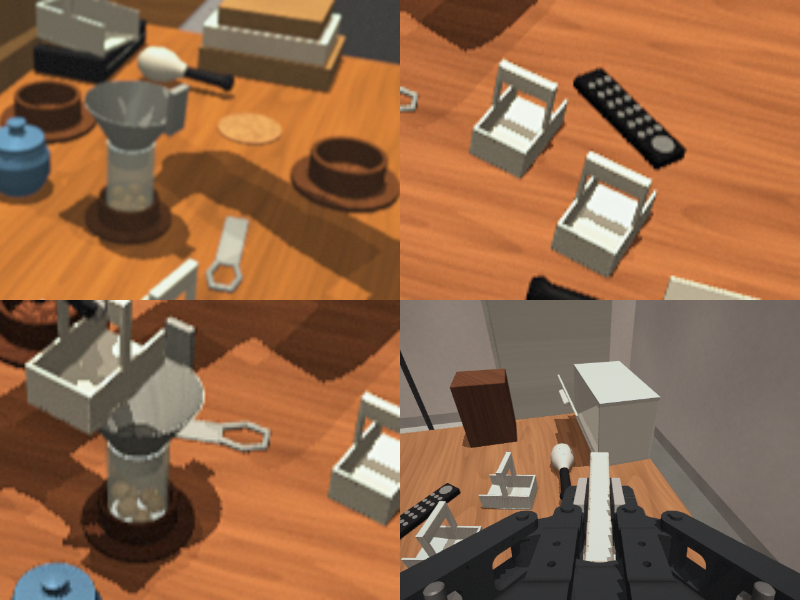

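>>> apply_moves([
  {"dp":[0.0093,-0.0162,0.0223],"turn":0,"grip":0.005},
  {"dp":[0.0093,-0.0162,0.0223],"turn":0,"grip":0.005},
  {"dp":[0.0093,-0.0162,0.0223],"turn":0,"grip":0.005},
  {"dp":[0.0093,-0.0162,0.0223],"turn":0,"grip":0.005},
  {"dp":[0.0093,-0.0162,0.0223],"turn":0,"grip":0.005},
])

```text
time_s: 68.55
tool_pos: [0.6067, 0.1144, 0.3627]
orientation: [-0.33, 0.658, 0.498, 0.458]
contact_force: [1.1, -0.3, -1.4]
gripper_width: 0.011
finger_force: 78.2
```

>>> apply_moves([
  {"dp":[0.0093,-0.0162,0.0223],"turn":0,"grip":0.005},
  {"dp":[0.0093,-0.0162,0.0223],"turn":0,"grip":0.005},
  {"dp":[0.0093,-0.0162,0.0223],"turn":0,"grip":0.005},
  {"dp":[0.0093,-0.0162,0.0223],"turn":0,"grip":0.005},
  {"dp":[0.0093,-0.0162,0.0223],"turn":0,"grip":0.005},
])

```text
time_s: 69.05
tool_pos: [0.5635, 0.2532, 0.3639]
orientation: [-0.33, 0.658, 0.498, 0.458]
contact_force: [-0.3, 0.4, -1.5]
gripper_width: 0.011
finger_force: 78.2
```

>>> apply_moves([
  {"dp":[0.0093,-0.0162,0.0223],"turn":0,"grip":0.005},
  {"dp":[0.0093,-0.0162,0.0223],"turn":0,"grip":0.005},
  {"dp":[0.0093,-0.0162,0.0223],"turn":0,"grip":0.005},
  {"dp":[0.0093,-0.0162,0.0223],"turn":0,"grip":0.005},
  {"dp":[0.0093,-0.0162,0.0223],"turn":0,"grip":0.005},
])

```text
time_s: 69.55
tool_pos: [0.5203, 0.392, 0.3651]
orientation: [-0.33, 0.658, 0.498, 0.458]
contact_force: [-0.1, -0.2, -0.6]
gripper_width: 0.0107
finger_force: 78.2
```

>>> apply_moves([
  {"dp":[0.0093,-0.0162,0.0223],"turn":0,"grip":0.005},
  {"dp":[0.0093,-0.0162,0.0223],"turn":0,"grip":0.005},
  {"dp":[0.0093,-0.0162,0.0223],"turn":0,"grip":0.005},
  {"dp":[0,0,0],"turn":0,"grip":0.005},
  {"dp":[-0.035,0,0.0135],"turn":0,"grip":0.005},
])

```text
time_s: 70.05
tool_pos: [0.4964, 0.4752, 0.3329]
orientation: [-0.33, 0.655, 0.499, 0.462]
contact_force: [0.9, -0.6, -1.4]
gripper_width: 0.0111
finger_force: 78.3
```

>>> apply_moves([
  {"dp":[-0.04,0,0.0155],"turn":0,"grip":0.005},
  {"dp":[-0.04,0,0.0155],"turn":0,"grip":0.005},
  {"dp":[-0.04,0,0.0155],"turn":0,"grip":0.005},
  {"dp":[-0.04,0,0.0155],"turn":0,"grip":0.005},
  {"dp":[-0.025,0,0.0097],"turn":0,"grip":0.005},
])

```text
time_s: 70.55
tool_pos: [0.4997, 0.4716, 0.1268]
orientation: [-0.33, 0.659, 0.498, 0.457]
contact_force: [0.8, -0.3, -0.8]
gripper_width: 0.011
finger_force: 78.3
```

>>> apply_moves([
  {"dp":[0,0,0],"turn":0,"grip":0.005},
  {"dp":[0,0,0],"turn":0,"grip":0.005},
])

```text
time_s: 70.75
tool_pos: [0.5005, 0.4725, 0.1306]
orientation: [-0.33, 0.658, 0.498, 0.458]
contact_force: [-0.3, 0.5, -0.8]
gripper_width: 0.0111
finger_force: 78.3
```

```bash
python3 -c "
from h import *
info();print(to([.494,.4743,.107]))"
```

```text
t 70.8 p [0.5005 0.4725 0.1306] xT [0.084 0.352 0.932] yT [ 0.958 -0.286  0.022] zT [ 0.274  0.891 -0.362] tilt 68.8 az 72.9 F [-0.3  0.5 -0.8] w 0.0111 q [ 0.44  0.73  1.91  2.07  0.9  -1.12]
[-0.0219 -0.0073  0.0084]
```

>>> apply_moves([
  {"dp":[-0.012,0,0.0046],"turn":0,"grip":0.005},
  {"dp":[-0.007,0,0.0027],"turn":0,"grip":0.005},
  {"dp":[-0.003,0,0.0012],"turn":0,"grip":0.005},
  {"dp":[0,0,0],"turn":0,"grip":0.005},
  {"dp":[0,0,0],"turn":0,"grip":0.03},
])

```text
time_s: 71.25
tool_pos: [0.5008, 0.4726, 0.1065]
orientation: [-0.33, 0.658, 0.498, 0.458]
contact_force: [-1.0, 0.9, 0.7]
gripper_width: 0.0244
finger_force: 0.0
```

>>> apply_moves([
  {"dp":[0,0,0],"turn":0,"grip":0.05},
  {"dp":[0,0,0],"turn":0,"grip":0.05},
  {"dp":[0.03,0,-0.0117],"turn":0,"grip":0.05},
  {"dp":[0.04,0,-0.0156],"turn":0,"grip":0.05},
  {"dp":[0.04,0,-0.0156],"turn":0,"grip":0.05},
])

```text
time_s: 71.75
tool_pos: [0.4979, 0.4729, 0.2252]
orientation: [-0.33, 0.658, 0.498, 0.458]
contact_force: [0.6, -0.2, -0.0]
gripper_width: 0.0501
finger_force: 0.0
```

>>> apply_moves([
  {"dp":[0.04,0,-0.0156],"turn":0,"grip":0.05},
  {"dp":[0.04,0,-0.0156],"turn":0,"grip":0.05},
  {"dp":[-0.0162,0.0145,-0.0408],"turn":0,"grip":0.05},
  {"dp":[-0.0162,0.0145,-0.0408],"turn":0,"grip":0.05},
  {"dp":[-0.0162,0.0145,-0.0408],"turn":0,"grip":0.05},
])

```text
time_s: 72.25
tool_pos: [0.4997, 0.3336, 0.3106]
orientation: [-0.33, 0.658, 0.498, 0.458]
contact_force: [1.5, 0.0, 0.0]
gripper_width: 0.0501
finger_force: 0.0
```

>>> apply_moves([
  {"dp":[-0.0162,0.0145,-0.0408],"turn":0,"grip":0.05},
  {"dp":[-0.0162,0.0145,-0.0408],"turn":0,"grip":0.05},
  {"dp":[-0.0162,0.0145,-0.0408],"turn":0,"grip":0.05},
  {"dp":[-0.0162,0.0145,-0.0408],"turn":0,"grip":0.05},
  {"dp":[-0.0162,0.0145,-0.0408],"turn":0,"grip":0.05},
])

```text
time_s: 72.75
tool_pos: [0.5067, 0.1019, 0.3102]
orientation: [-0.33, 0.658, 0.498, 0.458]
contact_force: [0.8, 1.2, 0.1]
gripper_width: 0.0498
finger_force: 0.0
```

>>> apply_moves([
  {"dp":[-0.0162,0.0145,-0.0408],"turn":0,"grip":0.05},
  {"dp":[-0.0162,0.0145,-0.0408],"turn":0,"grip":0.05},
  {"dp":[0,0,0],"turn":0,"grip":0.05},
  {"dp":[0,0,0],"turn":0,"grip":0.05},
])

```text
time_s: 73.15
tool_pos: [0.5099, 0.0107, 0.3098]
orientation: [-0.33, 0.659, 0.497, 0.458]
contact_force: [0.2, 0.3, -0.7]
gripper_width: 0.0502
finger_force: 0.0
```

```bash
python3 bars.py; python3 -c "
from h import *
info();print(to([.5136,.0106,.26]),to([.5136,.0106,.217]))
g=cap('scene','g11');s=cap('side','s11')
for c in(g,s): print(proj(c,[[.5144,.0133,.23],[.579,-.0078,.185]]).round(1))"
```

```text
[ 0.0603 -0.3067] 173.3 [12. 58.] 35 [293. 115.]
[0.4375 0.2305] 73.0 [12. 72.] 78 [427. 223.]
[0.5041 0.4746] 73.7 [11. 73.] 97 [521. 264.]
[0.5528 0.3541] 73.1 [11. 73.] 101 [468. 266.]
[0.6828 0.5701] 90.4 [ 5. 95.] 77 [560. 332.]
t 73.2 p [0.5097 0.0117 0.3098] xT [0.085 0.352 0.932] yT [ 0.958 -0.286  0.021] zT [ 0.274  0.891 -0.362] tilt 68.8 az 72.9 F [-0.1  0.  -0.3] w 0.0503 q [-0.53  0.38  1.9   1.14  1.5  -0.75]
[-0.0465  0.003   0.0181] [-0.0866  0.0021  0.0337]
[[341.3 189.4]
 [324.6 217.3]]
[[344.7 200.7]
 [318.9 210.6]]
```

>>> apply_moves([
  {"dp":[-0.022,0.0005,0.0085],"turn":0,"grip":0.05},
  {"dp":[-0.022,0.0005,0.0085],"turn":0,"grip":0.05},
  {"dp":[-0.022,0.0005,0.0085],"turn":0,"grip":0.05},
  {"dp":[-0.0205,0.0005,0.008],"turn":0,"grip":0.05},
  {"dp":[0,0,0],"turn":0,"grip":0.05},
])

```text
time_s: 73.8
tool_pos: [0.5129, 0.0116, 0.2154]
orientation: [-0.332, 0.658, 0.498, 0.457]
contact_force: [-0.4, 1.0, 0.7]
gripper_width: 0.0503
finger_force: 0.0
```

```bash
python3 -c "
from h import *
info();print(to([.5136,.0106,.217]))
s=cap('side','s12'); g=cap('scene','g12')
import cv2
a=[cv2.imread('pics/%s.png'%n) for n in('s12','g12')]
o=np.zeros((480,720,3),np.uint8)
o[:,:360]=cv2.resize(a[0][160:280,280:370],(360,480))
o[:,360:]=cv2.resize(a[1][150:270,290:380],(360,480))
cv2.imwrite('pics/m12.png',o)"
```

```text
t 73.8 p [0.5129 0.0116 0.2154] xT [0.087 0.351 0.932] yT [ 0.959 -0.284  0.018] zT [ 0.271  0.892 -0.362] tilt 68.8 az 73.1 F [-0.4  1.   0.7] w 0.0503 q [-0.52  0.55  1.94  1.17  1.41 -0.94]
[ 0.0012  0.001  -0.0013]
```

View pics/m12.png

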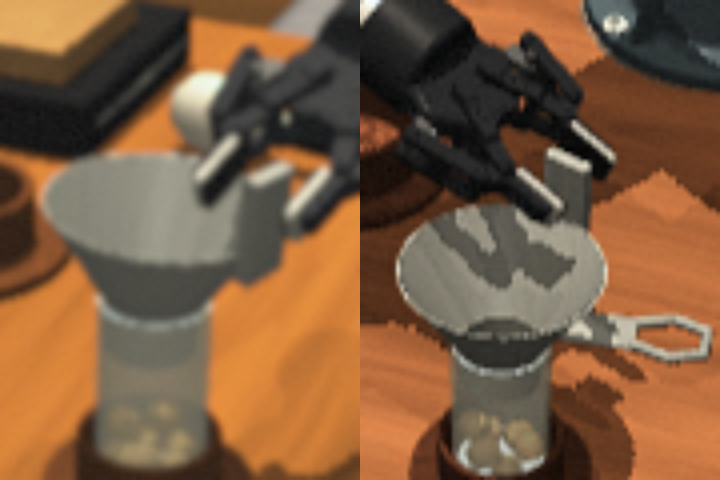

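>>> apply_moves([
  {"dp":[0,0,0],"turn":0,"grip":0.03},
  {"dp":[0,0,0],"turn":0,"grip":0.018},
  {"dp":[0,0,0],"turn":0,"grip":0.005},
  {"dp":[0,0,0],"turn":0,"grip":0.005},
  {"dp":[0,0,0],"turn":0,"grip":0.005},
], grip_force=80)

```text
time_s: 74.4
tool_pos: [0.5137, 0.0102, 0.2178]
orientation: [-0.33, 0.658, 0.498, 0.459]
contact_force: [-2.5, -0.1, 4.2]
gripper_width: 0.0089
finger_force: 78.1
```

>>> apply_moves([
  {"dp":[0.01,0,-0.0039],"turn":0,"grip":0.005},
  {"dp":[0.02,0,-0.0078],"turn":0,"grip":0.005},
  {"dp":[0.02,0,-0.0078],"turn":0,"grip":0.005},
  {"dp":[0.02,0,-0.0078],"turn":0,"grip":0.005},
  {"dp":[0.02,0,-0.0078],"turn":0,"grip":0.005},
])

```text
time_s: 74.9
tool_pos: [0.5114, 0.0106, 0.3149]
orientation: [-0.33, 0.658, 0.498, 0.458]
contact_force: [0.4, -0.9, -1.9]
gripper_width: 0.0088
finger_force: 77.9
```

```bash
python3 -c "
from h import *
info();print(to([.425,-.323,.30])/9)"
```

```text
t 74.9 p [0.5114 0.0106 0.3149] xT [0.085 0.353 0.932] yT [ 0.958 -0.286  0.021] zT [ 0.274  0.891 -0.363] tilt 68.7 az 72.9 F [ 0.4 -0.9 -1.9] w 0.0088 q [-0.53  0.37  1.89  1.14  1.5  -0.74]
[-0.01545556  0.00137778 -0.03504444]
```

>>> apply_moves([
  {"dp":[-0.0155,0.0014,-0.035],"turn":0,"grip":0.005},
  {"dp":[-0.0155,0.0014,-0.035],"turn":0,"grip":0.005},
  {"dp":[-0.0155,0.0014,-0.035],"turn":0,"grip":0.005},
  {"dp":[-0.0155,0.0014,-0.035],"turn":0,"grip":0.005},
  {"dp":[-0.0155,0.0014,-0.035],"turn":0,"grip":0.005},
])

```text
time_s: 75.4
tool_pos: [0.4632, -0.1762, 0.3053]
orientation: [-0.33, 0.659, 0.498, 0.458]
contact_force: [0.8, 0.2, -0.7]
gripper_width: 0.0092
finger_force: 78.6
```

>>> apply_moves([
  {"dp":[-0.0155,0.0014,-0.035],"turn":0,"grip":0.005},
  {"dp":[-0.0155,0.0014,-0.035],"turn":0,"grip":0.005},
  {"dp":[-0.0155,0.0014,-0.035],"turn":0,"grip":0.005},
  {"dp":[-0.0155,0.0014,-0.035],"turn":0,"grip":0.005},
  {"dp":[0,0,0],"turn":0,"grip":0.005},
])

```text
time_s: 75.9
tool_pos: [0.4246, -0.3265, 0.2977]
orientation: [-0.329, 0.66, 0.497, 0.458]
contact_force: [-0.2, 0.2, -1.6]
gripper_width: 0.0089
finger_force: 78.6
```

```bash
python3 -c "
from h import *
info();print(to([.425,-.323,.16]))"
```

```text
t 75.9 p [ 0.4246 -0.3265  0.2977] xT [0.087 0.354 0.931] yT [ 0.957 -0.29   0.021] zT [ 0.277  0.889 -0.364] tilt 68.7 az 72.7 F [-0.2  0.2 -1.6] w 0.0089 q [-1.06  0.65  1.47  0.81  1.94 -0.86]
[-0.1269 -0.0035  0.0533]
```

Lower to 35 mm above the coaster and check placement.

>>> apply_moves([
  {"dp":[-0.032,-0.001,0.0133],"turn":0,"grip":0.005},
  {"dp":[-0.032,0,0.0133],"turn":0,"grip":0.005},
  {"dp":[-0.032,0,0.0133],"turn":0,"grip":0.005},
  {"dp":[-0.031,0,0.0134],"turn":0,"grip":0.005},
  {"dp":[0,0,0],"turn":0,"grip":0.005},
])

```text
time_s: 76.4
tool_pos: [0.428, -0.3183, 0.1575]
orientation: [-0.333, 0.658, 0.496, 0.458]
contact_force: [-0.4, -0.3, -1.5]
gripper_width: 0.0087
finger_force: 78.6
```

```bash
python3 -c "
from h import *
info();print(to([.425,-.323,.127]))
s=cap('side','s13'); g=cap('scene','g13')
for c in(s,g): print(proj(c,[[.4905,-.3415,.004],[.4905,-.3415,.04]]).round(1))
import cv2
a=[cv2.imread('pics/%s.png'%n) for n in('s13','g13')]
o=np.zeros((480,720,3),np.uint8)
o[:,:360]=cv2.resize(a[0][150:270,340:430],(360,480))
o[:,360:]=cv2.resize(a[1][140:260,185:275],(360,480))
cv2.imwrite('pics/m13.png',o)"
```

```text
t 76.4 p [ 0.428  -0.3183  0.1575] xT [0.089 0.349 0.933] yT [ 0.958 -0.286  0.016] zT [ 0.272  0.893 -0.359] tilt 68.9 az 73.1 F [-0.4 -0.3 -1.5] w 0.0087 q [-1.05  0.84  1.51  0.77  1.77 -1.03]
[-0.0303 -0.002   0.006 ]
[[388.7 226. ]
 [389.9 214.8]]
[[229.5 217.6]
 [228.  208.6]]
```

View pics/m13.png

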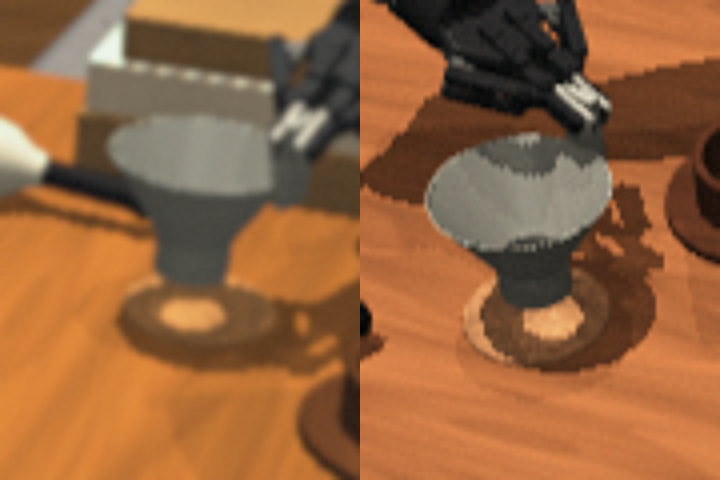

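>>> apply_moves([
  {"dp":[-0.014,-0.002,0.001],"turn":0,"grip":0.005},
  {"dp":[-0.01,0,0.003],"turn":0,"grip":0.005},
  {"dp":[-0.004,0,0.0015],"turn":0,"grip":0.005},
  {"dp":[0,0,0],"turn":0,"grip":0.005},
  {"dp":[0,0,0],"turn":0,"grip":0.005},
])

```text
time_s: 77.0
tool_pos: [0.4259, -0.3243, 0.1325]
orientation: [-0.33, 0.658, 0.498, 0.458]
contact_force: [0.1, 0.4, -1.4]
gripper_width: 0.0094
finger_force: 78.6
```

```bash
python3 -c "
from h import *
info();print(to([.425,-.323,.127]))"
```

```text
t 77.0 p [ 0.4259 -0.3243  0.1325] xT [0.084 0.353 0.932] yT [ 0.958 -0.286  0.022] zT [ 0.274  0.891 -0.362] tilt 68.8 az 72.9 F [ 0.1  0.4 -1.4] w 0.0094 q [-1.06  0.89  1.5   0.76  1.75 -1.06]
[-0.0047 -0.0013  0.003 ]
```

>>> apply_moves([
  {"dp":[-0.003,0,0.0012],"turn":0,"grip":0.005},
  {"dp":[-0.0022,0,0.0008],"turn":0,"grip":0.005},
  {"dp":[0,0,0],"turn":0,"grip":0.005},
  {"dp":[0,0,0],"turn":0,"grip":0.005},
])

```text
time_s: 77.4
tool_pos: [0.4259, -0.3243, 0.1267]
orientation: [-0.33, 0.658, 0.498, 0.458]
contact_force: [-0.2, 0.4, -1.2]
gripper_width: 0.0089
finger_force: 78.6
```

>>> apply_moves([
  {"dp":[0,0,0],"turn":0,"grip":0.02},
  {"dp":[0,0,0],"turn":0,"grip":0.035},
  {"dp":[0,0,0],"turn":0,"grip":0.04},
  {"dp":[0.02,0,-0.0078],"turn":0,"grip":0.04},
  {"dp":[0.03,0,-0.0117],"turn":0,"grip":0.04},
])

```text
time_s: 77.9
tool_pos: [0.4245, -0.3236, 0.18]
orientation: [-0.332, 0.658, 0.497, 0.458]
contact_force: [-0.6, -0.9, 0.2]
gripper_width: 0.0398
finger_force: 0.0
```

>>> apply_moves([
  {"dp":[0.04,0,-0.0156],"turn":0,"grip":0.04},
  {"dp":[0.04,0,-0.0156],"turn":0,"grip":0.04},
  {"dp":[0.04,0,-0.0156],"turn":0,"grip":0.04},
  {"dp":[0,0,0],"turn":0,"grip":0.04},
  {"dp":[0,0,0],"turn":0,"grip":0.04},
])

```text
time_s: 78.4
tool_pos: [0.4221, -0.3234, 0.3097]
orientation: [-0.33, 0.658, 0.498, 0.458]
contact_force: [-0.0, 0.6, -0.6]
gripper_width: 0.0403
finger_force: 0.0
```

```bash
python3 bars.py; python3 -c "
from h import *
info()
s=cap('side','s14'); g=cap('scene','g14')
for c in(s,g): print(proj(c,[[.4905,-.3415,.004]]).round(1))
import cv2
a=[cv2.imread('pics/%s.png'%n) for n in('s14','g14')]
o=np.zeros((600,800,3),np.uint8)
o[:300,:400]=cv2.resize(a[0][130:310,240:480],(400,300))
o[300:,:400]=cv2.resize(a[1][130:310,190:430],(400,300))
o[:300,400:]=cv2.resize(a[1][190:325,370:550],(400,300))
o[300:,400:]=cv2.resize(a[0],(400,300))
cv2.imwrite('pics/m14.png',o)"
```

```text
[0.4375 0.2305] 73.0 [12. 72.] 78 [427. 223.]
[0.504  0.4741] 73.9 [11. 72.] 97 [520. 264.]
[0.5524 0.3542] 72.9 [10. 73.] 100 [468. 266.]
[0.6828 0.5701] 90.3 [ 5. 95.] 78 [560. 333.]
t 78.5 p [ 0.422  -0.3232  0.3087] xT [0.085 0.352 0.932] yT [ 0.958 -0.286  0.021] zT [ 0.274  0.891 -0.362] tilt 68.8 az 72.9 F [-0.2  0.6 -0.1] w 0.04 q [-1.06  0.63  1.47  0.81  1.95 -0.85]
[[388.7 226. ]]
[[229.5 217.6]]
```

View pics/m14.png

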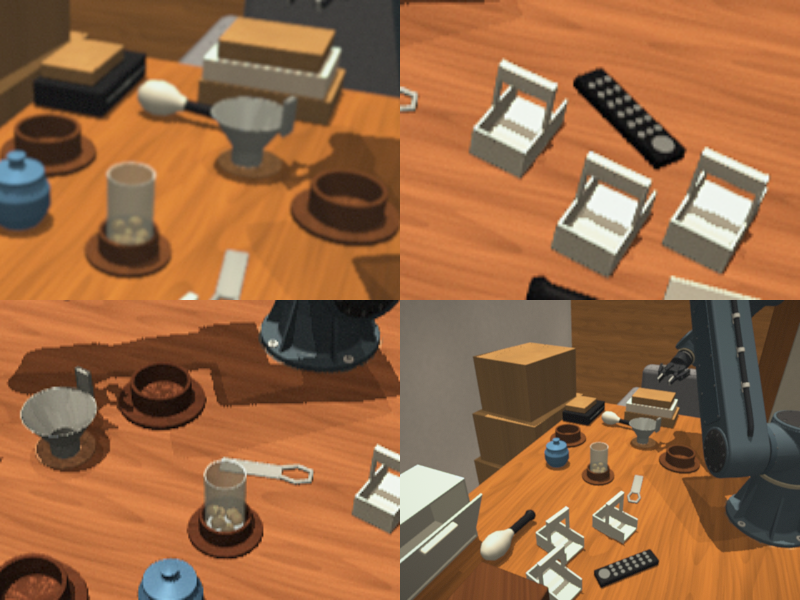

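The picture shows the funnel upright on the coaster. The filled tube is still in its stand. The three scoops are empty and level on the shelf.

```bash
python3 -c "
from rig import r
print(r.finish_job())"
```

```text
the job is handed in; nothing more can be done
None
```

I've handed the job in: the pictures show the pieces in the tube in the smallest stand, the funnel upright on the coaster, and all three scoops empty and level on the shelf. One scoop now stands in a new spot because I moved it clear before tipping. I left the jar, remote, opener and maracas alone. Handing in returned no verdict.

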